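# Check the flat scrapers back into their cassette

### The arm

A 6-joint arm with a two-finger parallel gripper is mounted at the origin on a cart in front of the work surface, level with it; the furniture and walls round the work are solid. World frame = base frame: x ahead of the robot, y to its left, z up, the work surface at z = 0. Lengths are in mm, angles in degrees, forces in N, time in s.
With the tool pointing down it reaches from about 350 to 975 mm from the base axis. Payload 17.4 kg.
Tool frame: the origin (TCP) lies midway between the tips of the shut fingers; the grasp point (between the pads) lies 19 mm behind it; z points along the fingers, y is the line along which they close (so a half turn about z gives the same grasp; the last joint's range is limited). The gripper opens to 85 mm and grips with 20 to 120 N. Pads are 22 mm wide; open, the fingers measure 114 mm over their backs; the gripper's body (76 mm by 85 mm) begins 54 mm behind the grasp point. The pads swing forward as they close: fully open they stand 13 mm farther back than shut.
Start: joints at [66.761, 6.646, 82.598, -0, 90.757, -2.166], TCP at [242.714, 629.859, 231.303] pointing down, gripper open.
Joint ranges: [-162.19, 162.19], [-47.58, 125.68], [4.15, 143.07], [-65.23, 245.23], [0.69, 171.88], [-170.13, 170.13]. Speed limits (degrees/s): [108.29, 108.29, 127.2, 180, 180, 180].

### API

Orientations are given as [roll, pitch, yaw] about the fixed x, y, z axes, in that order (R = Rz(yaw) Ry(pitch) Rx(roll)).
In Python, from rig import manip gives the robot as it stands. The module is installed in compiled form; this text tells all that it offers.
- The arm moves only by the tool carry_out, never from a script. Its arguments are lists of equal length, an entry for each row: "fingers": the finger opening in mm, from 0 to 85.4; "slide": the shift along the world's x, y, z normalised to -1 to 1, where 1 is 200 mm, a list of three; "turn": the turn, a rotation vector about the world's x, y, z normalised to -1 to 1, where 1 is 90 degrees, a list of three. In form: {"fingers": [fingers, ...], "slide": [[tx, ty, tz], ...], "turn": [[ax, ay, az], ...]}. A call has exactly 8 rows; each row shifts and turns the commanded pose from where the row before left it; what a row does not reach is not made up. A row lasts 1/10 s, in which the tool goes at most 50 mm and 8.59 degrees, less where a joint would pass 70% of its speed; a pose out of reach is approached as far as the arm can. A call with a number of a shift or a turn outside -1 to 1 is refused whole. A call with a gripper value outside its range is refused whole. The fingers move at their own pace and stop on an object; the grip force is fixed at half the most. Time passes only in rows, so rows that do not move let the fingers close, or fill a call up. It gives the time, the measured TCP pose, the force, the opening and the grip force at its end, in the units of the state.
- manip.get_obs(): the state, without advancing time (a new reading comes with each control period).
- manip.get_image(name): name is "side" or "top" or "wrist"; returns the picture (420x560x3 uint8, red, green, blue); there is no depth.
- manip.camera_params(name): a dict with "camera_matrix" (3x3 intrinsics, pixels), "rvec" (rotation vector, rad) and "tvec" (3), from world to camera coordinates, as OpenCV has them. Camera axes: x right, y down, z forward; pixel columns grow to the right and rows downward; lengths in mm; the calibration is good to about 2 mm. A picture is of the moment at which its call begins: read the wrist's pose just before it. camera_params takes no time and is no camera call; for the wrist camera it gives the pose at the moment of the call.
- manip.job_done(): hands the job in; it is judged then, once.
The state is a dict: "time": time; "joint_pos": joint angles; "joint_velocities": joint speeds; "joint_efforts": joint torques, N m; "position": TCP position; "tcp_rot": TCP orientation; "contact_force": force on the tool from outside, world axes, zero at the start; "moment": the same for the moment, N m; "finger_gap": finger opening in mm; "grasp_force": force on a finger pad.
Only numpy, scipy, OpenCV 4.12 (cv2) and the standard library are available. Lean on these libraries where they do the work, as an engineer would, in place of code of your own. Each camera call takes 0.05 s, during which the arm holds its last target. There are 200 camera calls.

### The job

Put all the loose flat scrapers away: slide each one blade first, fully home, into a slot of its own in the grey cassette, until its shoulder meets the cassette's front. When all are in, lock the cassette by pushing the winged stud on its top down and turning it a quarter turn clockwise so that it stays locked, and only then log the return by pressing the plunger of the counter down to its stop and letting it come up again. Leave the handheld terminal and the mouse where they are.

Things in the scene. Friction and masses are not known exactly. Their poses are not given: they have to be found in the camera images.
- cassette: the storage cassette, a fixed grey block 100 x 306 x 68 mm (depth, width, height); origin: centre of its underside. Its front, with four flat slots side by side 76 mm apart, faces its own -x; tools go in along its +x. Each slot is 29.5 mm wide, 7 mm high and 94 mm deep, its middle 50 mm above the worktop; the mouth widens by 3 mm on each side over the first 8 mm. A scraper let go in a slot stays there, sagging by about 0.05 rad. The stud stands on top.
- stud_wing (a point): centre of the top of the stud's wing, on the turning axis, 115 mm above the worktop when out. The wing is an upright steel bar 38 mm long, 12 mm thick, 26 mm high, lying along this point's own x axis (front to back on the cassette when unlocked); below it is a round flange of radius 20 mm (wing and flange move together), with 10 mm of free gap below the flange. The axis is 65 mm behind the slot face.
- stud_in (a joint): how far the stud is pushed down, m: 0 out, 0.009 stop. Spring, 3 N at the start to 7 N at the stop. It must be at 0.005 or deeper before it can turn past about 0.2 rad; once turned and let go it springs back to about 0.005 and stays.
- stud_turn (a joint): how far the stud is turned, rad: 0 unlocked, 1.57 locked (stop), clockwise seen from above. Light friction, it stays where left.
- plunger (a joint): how far the plunger of the check-in counter is pressed, m: 0 up, 0.012 at its stop. Spring, 4 N at first to 9 N at the stop; it returns by itself.
- plunger_top (a point): middle of the top of the plunger's black mushroom head (36 mm across), 84 mm above the worktop when up; the counter is a fixed grey box 80 x 80 x 50 mm right of the cassette.
- handheld: a black handheld terminal 69 x 152 x 16 mm, a bystander; origin: centre of its underside.
- mouse: a black computer mouse 106 x 58 x 34 mm, a bystander; origin: centre of its underside.
- slot0 (a point): middle of the mouth of a slot, the rightmost (seen from the robot), in the cassette's front face; axes as the cassette's: x into the slot, z up.
- slot1 (a point): middle of the mouth of a slot, the second from the right (seen from the robot), in the cassette's front face; axes as the cassette's: x into the slot, z up.
- slot2 (a point): middle of the mouth of a slot, the second from the left (seen from the robot), in the cassette's front face; axes as the cassette's: x into the slot, z up.
- slot3 (a point): middle of the mouth of a slot, the leftmost (seen from the robot), in the cassette's front face; axes as the cassette's: x into the slot, z up.
- scraper0: a flat scraper 185 mm long (absent in some runs): black handle 24 mm wide and 16 mm thick, then a grey shoulder plate 42 mm wide, then a steel blade 75 mm long, 26 mm wide (last 15 mm: 18 mm), 4 mm thick, at half the handle's thickness. Same on both faces. x runs along it to the blade tip; origin: on its underside, 45 mm behind the shoulder's blade-side face, at its balance point; the handle's end lies 65 mm behind the origin. 0.11 kg.
- grip0 (a point): middle of scraper0's handle at its balance point (8 mm above its underside); axes as the scraper's.
- shoulder0 (a point): middle of the blade-side face of scraper0's shoulder plate, where the blade comes out; when the scraper is home it meets a slot point. Axes as the scraper's.
- scraper1: a flat scraper 185 mm long (absent in some runs): black handle 24 mm wide and 16 mm thick, then a grey shoulder plate 42 mm wide, then a steel blade 75 mm long, 26 mm wide (last 15 mm: 18 mm), 4 mm thick, at half the handle's thickness. Same on both faces. x runs along it to the blade tip; origin: on its underside, 45 mm behind the shoulder's blade-side face, at its balance point; the handle's end lies 65 mm behind the origin. 0.11 kg.
- grip1 (a point): middle of scraper1's handle at its balance point (8 mm above its underside); axes as the scraper's.
- shoulder1 (a point): middle of the blade-side face of scraper1's shoulder plate, where the blade comes out; when the scraper is home it meets a slot point. Axes as the scraper's.
- scraper2: a flat scraper 185 mm long (absent in some runs): black handle 24 mm wide and 16 mm thick, then a grey shoulder plate 42 mm wide, then a steel blade 75 mm long, 26 mm wide (last 15 mm: 18 mm), 4 mm thick, at half the handle's thickness. Same on both faces. x runs along it to the blade tip; origin: on its underside, 45 mm behind the shoulder's blade-side face, at its balance point; the handle's end lies 65 mm behind the origin. 0.11 kg.
- grip2 (a point): middle of scraper2's handle at its balance point (8 mm above its underside); axes as the scraper's.
- shoulder2 (a point): middle of the blade-side face of scraper2's shoulder plate, where the blade comes out; when the scraper is home it meets a slot point. Axes as the scraper's.
- scraper3: a flat scraper 185 mm long (absent in some runs): black handle 24 mm wide and 16 mm thick, then a grey shoulder plate 42 mm wide, then a steel blade 75 mm long, 26 mm wide (last 15 mm: 18 mm), 4 mm thick, at half the handle's thickness. Same on both faces. x runs along it to the blade tip; origin: on its underside, 45 mm behind the shoulder's blade-side face, at its balance point; the handle's end lies 65 mm behind the origin. 0.11 kg.
- grip3 (a point): middle of scraper3's handle at its balance point (8 mm above its underside); axes as the scraper's.
- shoulder3 (a point): middle of the blade-side face of scraper3's shoulder plate, where the blade comes out; when the scraper is home it meets a slot point. Axes as the scraper's.
There are look-alikes about, which are no part of the job. What is shaped like the part that bears plunger but blue is not meant.

How it is judged (in metres and radians):
On the way, in this order (a step that is already met when the one before it is completed fails the run):
1. every scraper is home in a slot (((distance between shoulder0 and slot0 below 0.007 m and angle between the x axis of scraper0 and the x axis of cassette, either way round below 0.12 rad) or (distance between shoulder0 and slot1 below 0.007 m and angle between the x axis of scraper0 and the x axis of cassette, either way round below 0.12 rad) or (distance between shoulder0 and slot2 below 0.007 m and angle between the x axis of scraper0 and the x axis of cassette, either way round below 0.12 rad) or (distance between shoulder0 and slot3 below 0.007 m and angle between the x axis of scraper0 and the x axis of cassette, either way round below 0.12 rad)) and ((distance between shoulder1 and slot0 below 0.007 m and angle between the x axis of scraper1 and the x axis of cassette, either way round below 0.12 rad) or (distance between shoulder1 and slot1 below 0.007 m and angle between the x axis of scraper1 and the x axis of cassette, either way round below 0.12 rad) or (distance between shoulder1 and slot2 below 0.007 m and angle between the x axis of scraper1 and the x axis of cassette, either way round below 0.12 rad) or (distance between shoulder1 and slot3 below 0.007 m and angle between the x axis of scraper1 and the x axis of cassette, either way round below 0.12 rad)) and ((distance between shoulder2 and slot0 below 0.007 m and angle between the x axis of scraper2 and the x axis of cassette, either way round below 0.12 rad) or (distance between shoulder2 and slot1 below 0.007 m and angle between the x axis of scraper2 and the x axis of cassette, either way round below 0.12 rad) or (distance between shoulder2 and slot2 below 0.007 m and angle between the x axis of scraper2 and the x axis of cassette, either way round below 0.12 rad) or (distance between shoulder2 and slot3 below 0.007 m and angle between the x axis of scraper2 and the x axis of cassette, either way round below 0.12 rad)) and ((distance between shoulder3 and slot0 below 0.007 m and angle between the x axis of scraper3 and the x axis of cassette, either way round below 0.12 rad) or (distance between shoulder3 and slot1 below 0.007 m and angle between the x axis of scraper3 and the x axis of cassette, either way round below 0.12 rad) or (distance between shoulder3 and slot2 below 0.007 m and angle between the x axis of scraper3 and the x axis of cassette, either way round below 0.12 rad) or (distance between shoulder3 and slot3 below 0.007 m and angle between the x axis of scraper3 and the x axis of cassette, either way round below 0.12 rad))), for 0.2 s.
2. the stud is pushed in and turned to its locked position (value of joint stud_turn above 1.25 rad and value of joint stud_in above 0.0035 m), for 0.2 s.
3. the counter's plunger is down at its stop (value of joint plunger above 0.0105 m), for 0.1 s.
At the end, for the whole second after the job is handed in: Every scraper present rests in a slot of its own with its shoulder within 7 mm of the slot point and in line with the slot within 0.12 rad; the stud is turned at least 1.25 rad and holds itself at least 3.5 mm in; the plunger is up again (within 3 mm) (all of step 1 and all of step 2 and value of joint plunger below 0.003 m and linear speed of each of scraper0, scraper1, scraper2, scraper3 below 0.02 m/s); the robot touches nothing.
It fails at once if the plunger is pressed to its stop before the stud is locked (value of joint plunger above 0.0105 m and value of joint stud_turn below 1 rad).
It fails at once if the handheld terminal or the mouse is shifted by more than 6 cm (distance of any of handheld, mouse from where it was at the start of the episode above 0.06 m).
Of scraper0, scraper1, scraper2, scraper3 only 3 to 4 are there at a start; the rules pass over those that are not, and their reading is None.
At some moment in a run one of scraper0, scraper1, scraper2, scraper3 may be knocked a few centimetres aside while the robot is not near it.
Once in a run the grip may slacken for a moment while it holds something.
It also fails if it takes over 210 s, if anything falls off the work surface, if the arm or the gripper's body presses on something with over 40 N, if the wrist force passes 120 N, or if a joint passes its speed limit or range.

## Working session

There is one attempt and no reset: what is moved stays moved. The work goes in short steps, Python scripts to look and compute and a tool call to move; the robot and the scene stay as the last step left them, time stands still between calls to the robot, and variables do not carry over. Pictures are saved under pics/ and viewed, at most 14 in all, crops included, and the job is handed in when it is done.

Besides the shell and the picture viewer there is one more tool, called as name(argument=value, ...), one argument or row to a line, values as JSON. carry_out: Moves the arm, as the interface text tells. Its arguments: {"type":"object","properties":{"fingers":{"type":"array","items":{"type":"number"}},"slide":{"type":"array","items":{"type":"array","items":{"type":"number","minimum":-1,"maximum":1}}},"turn":{"type":"array","items":{"type":"array","items":{"type":"number","minimum":-1,"maximum":1}}}},"required":["fingers","slide","turn"]}

```bash
mkdir -p pics; cat > h.py <<'E'
import numpy as np, cv2
from rig import manip
def cam(n):
    c=manip.camera_params(n);K=np.array(c["camera_matrix"],float);R=cv2.Rodrigues(np.array(c["rvec"],float))[0];t=np.array(c["tvec"],float).ravel()
    return K,R,t
def ray(c,p,z):
    K,R,t=c;d=R.T@np.linalg.inv(K)@np.array([p[0],p[1],1.]);o=-R.T@t
    return o+d*(z-o[2])/d[2]
def proj(c,P):
    K,R,t=c;q=K@(R@np.array(P,float)+t);return q[:2]/q[2]
def snap(n,f):
    c=cam(n);im=manip.get_image(n)[:,:,::-1].copy();cv2.imwrite("pics/"+f,im);return c,im
def st():
    o=manip.get_obs();print({k:np.round(o[k],2).tolist() for k in ("time","position","tcp_rot","contact_force","finger_gap","grasp_force","joint_pos")})
E
python3 - <<'E'
from h import *
st()
for n in("top","side"):
    c,im=snap(n,n+"0.png");print(n,-c[1].T@c[2],c[0][0,0])
E
```

```text
{'time': 0.0, 'position': [242.63, 629.68, 230.57], 'tcp_rot': [-179.93, -0.0, 158.93], 'contact_force': [-0.91, -0.2, -0.63], 'finger_gap': 85.38, 'grasp_force': 0.0, 'joint_pos': [66.76, 6.67, 82.64, 0.0, 90.76, -2.17]}
top [ 434.92555135  -28.76760641 1441.71019005] 416.08740125256855
side [ 885.28186961  446.14418535 1042.56120789] 457.5118183629198
```

View pics/top0.png

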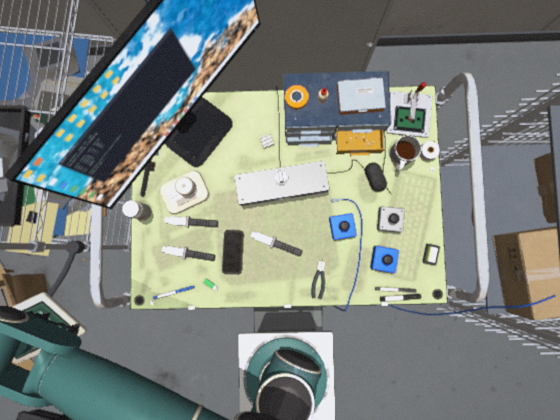

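View pics/side0.png

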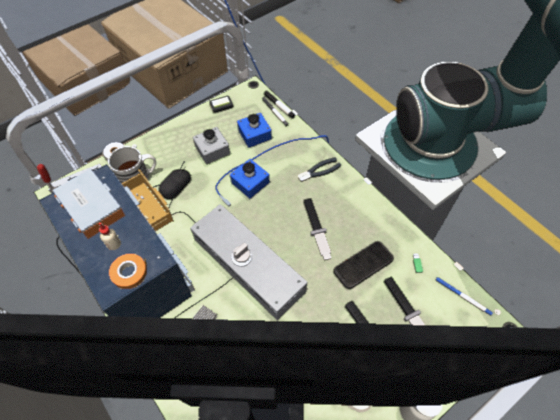

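The top view shows the cassette at (282,184) and three scrapers: handles near (202,223), (200,255) and (288,247), blades toward the left. The handheld is at (232,252), the grey counter at (391,219) and the mouse at (375,177). The blue counters are decoys.

```bash
python3 - <<'E'
from h import *
c=cam("top");im=cv2.imread("pics/top0.png");g=cv2.cvtColor(im,cv2.COLOR_BGR2HSV)
def rect(m,box,z,name):
    x0,y0,x1,y1=box;mm=np.zeros_like(m);mm[y0:y1,x0:x1]=m[y0:y1,x0:x1]
    cs=cv2.findContours(mm,cv2.RETR_EXTERNAL,cv2.CHAIN_APPROX_NONE)[0];k=max(cs,key=cv2.contourArea)
    P=np.array([ray(c,p[0],z)[:2] for p in k],np.float32);r=cv2.minAreaRect(P)
    print(name,np.round(r[0],1),np.round(r[1],1),round(r[2],1))
gray=((g[...,1]<40)&(g[...,2]>90)).astype(np.uint8)
dark=(g[...,2]<75).astype(np.uint8)
rect(gray,(225,155,338,210),68,"cass")
for b in((188,212,225,232),(186,244,222,264),(270,234,306,260)): rect(dark,b,12,"handle")
for b in((155,212,200,232),(155,244,195,264),(245,228,285,250)): rect(gray,b,8,"blade")
rect(dark,(218,225,246,278),16,"handheld");rect(dark,(360,155,388,195),25,"mouse")
rect(gray,(375,200,408,236),50,"counter");rect(dark,(382,208,402,230),84,"plunger")
E
```

```text
cass [651.7   2.8] [110.  307.4] 7.7
handle [522.4 259.7] [6.9 3.5] 88.7
handle [413.  286.1] [31.1 10.2] 88.8Traceback (most recent call last):
  File "<stdin>", line 11, in <module>
  File "<stdin>", line 5, in rect
ValueError: max() iterable argument is empty
```

carry_out(
  fingers=[85,85,85,85,85,85,85,85],
  slide=[
    [0.05,-0.2,0.1],
    [0.05,-0.2,0.1],
    [0.1,-0.2,0.1],
    [0.1,-0.2,0.1],
    [0.1,-0.2,0],
    [0.1,-0.2,0],
    [0.1,-0.2,0],
    [0.1,-0.1,0],
  ],
  turn=[
    [0,0,-0.09],
    [0,0,-0.09],
    [0,0,-0.09],
    [0,0,-0.09],
    [0,0,-0.09],
    [0,0,-0.09],
    [0,0,-0.09],
    [0,0,-0.09],
  ],
)

```text
time: 0.9
position: [383.2, 327.3, 311.7]
tcp_rot: [180.0, -0.0, 93.7]
contact_force: [-0.1, 0.6, 0.4]
finger_gap: 84.9
grasp_force: 0.0
```

```bash
python3 - <<'E'
from h import *
st();c,im=snap("wrist","w1.png");print(-c[1].T@c[2],c[1],c[0][0,0])
E
```

```text
{'time': 0.9, 'position': [383.16, 327.35, 311.67], 'tcp_rot': [179.96, -0.01, 93.74], 'contact_force': [-0.06, 0.61, 0.38], 'finger_gap': 84.91, 'grasp_force': 0.0, 'joint_pos': [37.62, -15.41, 96.05, -0.02, 99.32, 33.88]}
[376.93537428 401.77714399 452.79853412] [[ 9.97849068e-01  6.55518415e-02  4.39896720e-04]
 [ 6.25382537e-02 -9.53944227e-01  2.93392876e-01]
 [ 1.96520802e-02 -2.92734297e-01 -9.55991855e-01]] 333.2189771805467
```

View pics/w1.png

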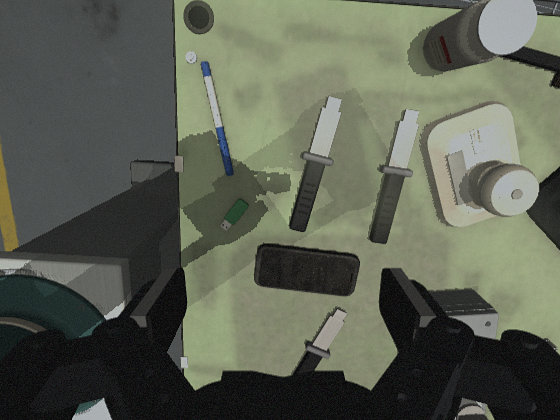

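The wrist view shows two scrapers: A with tip (410,110), shoulder (395,171) and end (380,240), and B with tip (332,98), shoulder (318,158) and end (299,229). The handheld is at (307,269) and C is at (325,340).

```bash
cat >> h.py <<'E'
def rr(c,m,seed,z,rad=90):
    m=cv2.morphologyEx(m.astype(np.uint8),cv2.MORPH_OPEN,np.ones((3,3)))
    n,l=cv2.connectedComponents(m)
    k=l[seed[1],seed[0]]
    if k==0: return print("seed off mask")
    ys,xs=np.where(l==k)
    P=np.array([ray(c,p,z)[:2] for p in zip(xs,ys)],np.float32);r=cv2.minAreaRect(P)
    B=cv2.boxPoints(r)
    e=[(B[i]+B[(i+1)%4])/2 for i in range(4)]
    a,b=(e[0],e[2]) if np.linalg.norm(e[0]-e[2])>np.linalg.norm(e[1]-e[3]) else (e[1],e[3])
    d=a-b;print("c",np.round(r[0],1),"size",np.round(r[1],1),"ends",np.round(a,1),np.round(b,1),"yaw",round(float(np.degrees(np.arctan2(d[1],d[0])))%180,1))
    return r
def masks(im):
    g=cv2.cvtColor(im,cv2.COLOR_BGR2HSV)
    return (g[...,1]<45)&(g[...,2]>120),(g[...,2]<85)
E
cat > s.py <<'E'
from h import *
im=cv2.imread("pics/w1.png");c=cam("wrist");li,dk=masks(im)
for n,p,q in(("A",(402,140),(386,210)),("B",(325,125),(307,200)),):
    print(n);rr(c,li,p,10);rr(c,dk,q,15)
for n,p in(("A",[(410,110),(395,171),(379,240)]),("B",[(332,98),(318,158),(299,229)])):
    print(n,[np.round(ray(c,x,10)[:2],1) for x in p])
print("C",ray(c,(320,346),12),ray(c,(340,312),10)); print("hh",[np.round(ray(c,p,16)) for p in((258,247),(358,253),(354,294),(255,288))])
E
python3 s.py
```

```text
A
c [541.8 369.9] size [74.  26.1] ends [537.5 333.2] [546.1 406.6] yaw 83.4
c [528.6 274.7] size [100.   26.8] ends [523.3 225. ] [533.9 324.4] yaw 83.9
B
c [438.2 380. ] size [73.9 25.3] ends [430.9 343.8] [445.6 416.2] yaw 78.5
c [417.2 286.5] size [99.7 26.3] ends [407.2 237.6] [427.1 335.3] yaw 78.5
A [array([542.4, 406. ]), array([535.4, 327.1]), array([527.9, 226.8])]
B [array([441.8, 415. ]), array([430.7, 338.8]), array([412.5, 237.3])]
C [459.18329221  43.0722476   12.        ] [484.71634649 105.36806016  10.        ]
hh [array([356., 209.,  16.]), array([499., 208.,  16.]), array([501., 141.,  16.]), array([354., 143.,  16.])]
```

carry_out(
  fingers=[85,85,85,85,85,85,85,85],
  slide=[
    [0.1,-0.2,0.05],
    [0.1,-0.2,0.05],
    [0.1,-0.2,0],
    [0.1,-0.2,0],
    [0.1,-0.2,0],
    [0.1,-0.2,0],
    [0.1,-0.2,0],
    [0.1,-0.12,0],
  ],
  turn=[
    [0,0,-0.095],
    [0,0,-0.095],
    [0,0,-0.095],
    [0,0,-0.095],
    [0,0,-0.095],
    [0,0,-0.095],
    [0,0,-0.095],
    [0,0,-0.095],
  ],
)

```text
time: 1.75
position: [543.2, 23.2, 331.2]
tcp_rot: [180.0, 0.0, 25.3]
contact_force: [1.2, -0.1, 0.4]
finger_gap: 85.3
grasp_force: 0.0
```

```bash
python3 - <<'E'
from h import *
st();c,im=snap("wrist","w2.png");st();np.savez("w2.npz",K=c[0],R=c[1],t=c[2])
E
```

```text
{'time': 1.75, 'position': [543.2, 23.22, 331.15], 'tcp_rot': [179.99, 0.01, 25.29], 'contact_force': [1.2, -0.06, 0.36], 'finger_gap': 85.29, 'grasp_force': 0.0, 'joint_pos': [-0.23, -10.24, 89.93, -0.02, 100.31, 64.47]}
{'time': 1.8, 'position': [545.17, 21.22, 330.2], 'tcp_rot': [179.96, 0.08, 24.64], 'contact_force': [-0.39, -0.38, -2.33], 'finger_gap': 85.25, 'grasp_force': 0.0, 'joint_pos': [-0.41, -9.98, 89.79, -0.07, 100.24, 64.93]}
```

View pics/w2.png

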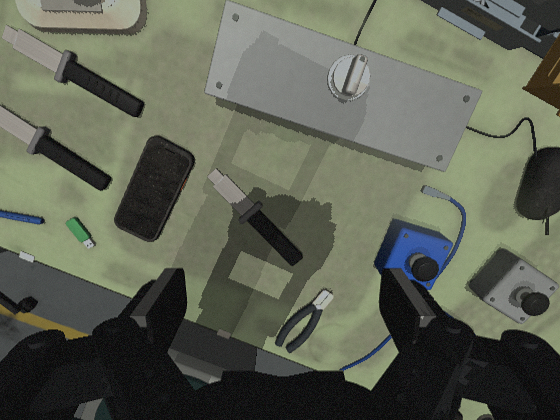

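The view shows the whole cassette top with corners (228,1), (481,92), (446,170) and (206,94), and the stud wing at (353,72). Scraper C has tip (217,175), shoulder (247,207) and end (295,258). The grey counter's plunger is at (535,300) and a blue decoy is at (420,260).

carry_out(
  fingers=[85,85,85,85,85,85,85,85],
  slide=[
    [0,0,0],
    [0,0,0],
    [0,0,0],
    [0,0,0],
    [0,0,0],
    [0,0,0],
    [0,0,0],
    [0,0,0],
  ],
  turn=[
    [0,0,0],
    [0,0,0],
    [0,0,0],
    [0,0,0],
    [0,0,0],
    [0,0,0],
    [0,0,0],
    [0,0,0],
  ],
)

```text
time: 2.6
position: [542.7, 25.9, 331.4]
tcp_rot: [180.0, -0.0, 25.7]
contact_force: [-0.0, 0.7, 0.5]
finger_gap: 85.2
grasp_force: 0.0
```

```bash
cat > s.py <<'E'
from h import *
c,im=snap("wrist","w3.png");li,dk=masks(im);st();np.savez("w3.npz",K=c[0],R=c[1],t=c[2])
g=cv2.cvtColor(im,cv2.COLOR_BGR2HSV);print(g[60,290],g[120,330],g[40,250],g[100,440],g[190,232],g[235,272])
top=(g[...,1]<25)&(g[...,2]>85)
print("cass");rr(c,top,(330,120),68)
print("C");rr(c,(g[...,1]<40)&(g[...,2]>120),(228,188),10);rr(c,dk,(272,235),15)
print("wing line",ray(c,(345,90),115),ray(c,(360,55),115))
print("plunger",ray(c,(535,300),84)); rr(c,dk,(535,300),84)
print("hand");[print(n,np.round(ray(c,p,16))) for n,p in zip("abcd",((150,138),(194,152),(160,240),(115,222)))]
print("corners",[np.round(ray(c,p,68)) for p in((228,1),(481,92),(446,170),(206,94))])
E
python3 s.py
```

```text
{'time': 2.65, 'position': [542.71, 25.91, 331.32], 'tcp_rot': [180.0, -0.0, 25.74], 'contact_force': [-0.01, -0.27, 0.83], 'finger_gap': 85.26, 'grasp_force': 0.0, 'joint_pos': [0.04, -10.29, 89.96, 0.0, 100.32, 64.31]}
[ 60   4 131] [ 53   8 128] [ 48   8 158] [ 60   6 134] [ 22  20 143] [30 12 22]
cass
c [654.9  -0. ] size [ 99.2 303.5] ends [ 675.  -150.4] [634.8 150.4] yaw 97.6
C
c [477.8  83. ] size [54.9 24.7] ends [466.7  57.9] [489.  108.1] yaw 66.1
c [320.1 -75.9] size [422.7 994.2] ends [ 535.8 -523.7] [104.3 372. ] yaw 115.7
wing line [651.46801611   8.62372597 115.        ] [686.27236932  11.03457582 115.        ]
plunger [ 534.277753   -350.87065292   84.        ]
c [ 526.7 -355. ] size [35.3 40.7] ends [ 535.6 -373.3] [ 517.9 -336.7] yaw 115.7
hand
a [496. 201.  16.]
b [504. 141.  16.]
c [362. 140.  16.]
d [361. 208.  16.]
corners [array([681., 158.,  68.]), array([ 723., -139.,   68.]), array([ 630., -154.,   68.]), array([584., 144.,  68.])]
```

carry_out(
  fingers=[50,45,45,45,45,45,45,45],
  slide=[
    [-0.007,0.164,-0.1],
    [-0.007,0.164,-0.13],
    [-0.007,0.164,-0.13],
    [-0.007,0.164,-0.13],
    [-0.007,0.164,-0.13],
    [-0.007,0.164,-0.13],
    [-0.007,0.164,-0.13],
    [-0.007,0.165,-0.13],
  ],
  turn=[
    [0,0,0.08],
    [0,0,0.08],
    [0,0,0.08],
    [0,0,0.08],
    [0,0,0.08],
    [0,0,0.08],
    [0,0,0.08],
    [0,0,0.08],
  ],
)

```text
time: 3.45
position: [531.2, 289.8, 128.3]
tcp_rot: [180.0, -0.0, 83.6]
contact_force: [0.5, -0.5, 0.6]
finger_gap: 44.8
grasp_force: 0.0
```

carry_out(
  fingers=[45,45,45,45,45,45,45,45],
  slide=[
    [0,0,0],
    [0,0,0],
    [0,0,0],
    [0,0,0],
    [0,0,0],
    [0,0,0],
    [0,0,0],
    [0,0,0],
  ],
  turn=[
    [0,0,0],
    [0,0,0],
    [0,0,0],
    [0,0,0],
    [0,0,0],
    [0,0,0],
    [0,0,0],
    [0,0,0],
  ],
)

```text
time: 4.25
position: [531.6, 288.4, 129.4]
tcp_rot: [180.0, -0.0, 83.3]
contact_force: [-0.3, 0.6, 0.6]
finger_gap: 44.9
grasp_force: 0.0
```

```bash
python3 - <<'E'
from h import *
st();c,im=snap("wrist","w4.png")
E
```

```text
{'time': 4.25, 'position': [531.58, 288.36, 129.43], 'tcp_rot': [179.99, -0.01, 83.31], 'contact_force': [-0.32, 0.58, 0.64], 'finger_gap': 44.91, 'grasp_force': 0.0, 'joint_pos': [26.06, 0.55, 98.51, 0.0, 80.92, 32.75]}
```

View pics/w4.png

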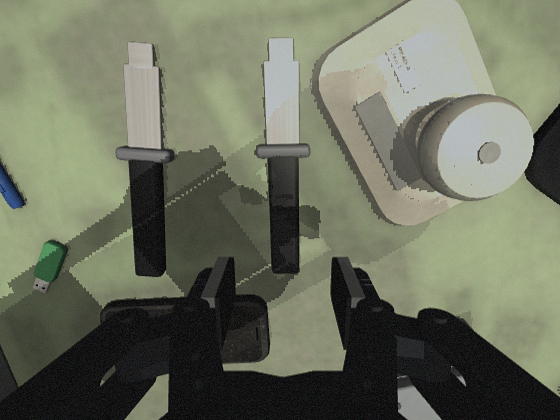

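The view shows scraper A's handle vertical at column 284, centred under the fingers (about 282), with the white device clear at column 320 and beyond.

carry_out(
  fingers=[45,45,45,45,45,45,45,45],
  slide=[
    [0,0,-0.15],
    [0,0,-0.15],
    [0,0,-0.15],
    [0,0,-0.1],
    [0,0,-0.06],
    [0,0,-0.027],
    [0,0,0],
    [0,0,0],
  ],
  turn=[
    [0,0,0],
    [0,0,0],
    [0,0,0],
    [0,0,0],
    [0,0,0],
    [0,0,0],
    [0,0,0],
    [0,0,0],
  ],
)

```text
time: 5.1
position: [532.1, 288.7, 3.0]
tcp_rot: [179.9, -0.0, 83.3]
contact_force: [0.0, 0.4, -0.2]
finger_gap: 45.2
grasp_force: 0.0
```

carry_out(
  fingers=[15,15,15,15,15,15,15,15],
  slide=[
    [0,0,0],
    [0,0,0],
    [0,0,0],
    [0,0,0],
    [0,0,0],
    [0,0,0],
    [0,0,0],
    [0,0,0],
  ],
  turn=[
    [0,0,0],
    [0,0,0],
    [0,0,0],
    [0,0,0],
    [0,0,0],
    [0,0,0],
    [0,0,0],
    [0,0,0],
  ],
)

```text
time: 5.9
position: [532.1, 288.8, 3.2]
tcp_rot: [179.9, -0.1, 83.3]
contact_force: [-0.2, -0.4, 6.5]
finger_gap: 22.4
grasp_force: 60.3
```

carry_out(
  fingers=[15,15,15,15,15,15,15,15],
  slide=[
    [0,0,0.15],
    [0,0,0.2],
    [-0.066,-0.166,0],
    [-0.066,-0.166,0],
    [-0.066,-0.167,0],
    [-0.066,-0.167,0],
    [-0.066,-0.167,0],
    [-0.07,-0.17,0],
  ],
  turn=[
    [0,0,0],
    [0,0,0],
    [0,0,-0.09],
    [0,0,-0.09],
    [0,0,-0.09],
    [0,0,-0.09],
    [0,0,-0.09],
    [0,0,-0.09],
  ],
)

```text
time: 6.7
position: [450.9, 86.8, 72.2]
tcp_rot: [180.0, -0.0, 34.4]
contact_force: [1.1, -1.6, -1.2]
finger_gap: 22.7
grasp_force: 59.3
```

carry_out(
  fingers=[15,15,15,15,15,15,15,15],
  slide=[
    [0,0,0],
    [0,0,0],
    [0,0,0],
    [0,0,0],
    [0,0,0],
    [0,0,0],
    [0,0,0],
    [0,0,0],
  ],
  turn=[
    [0,0,-0.09],
    [0,0,-0.09],
    [0,0,-0.09],
    [0,0,-0.03],
    [0,0,0],
    [0,0,0],
    [0,0,0],
    [0,0,0],
  ],
)

```text
time: 7.5
position: [451.5, 87.9, 71.9]
tcp_rot: [180.0, -0.0, 7.8]
contact_force: [-0.3, 0.0, -1.7]
finger_gap: 22.3
grasp_force: 59.3
```

```bash
python3 - <<'E'
from h import *
c,im=snap("wrist","w5.png");st();np.savez("w5.npz",K=c[0],R=c[1],t=c[2])
E
```

```text
{'time': 7.55, 'position': [451.53, 87.87, 71.94], 'tcp_rot': [180.0, -0.0, 7.76], 'contact_force': [-0.4, -0.16, -1.68], 'finger_gap': 22.18, 'grasp_force': 59.31, 'joint_pos': [7.83, -16.07, 118.96, -0.0, 77.11, 90.07]}
```

View pics/w5.png

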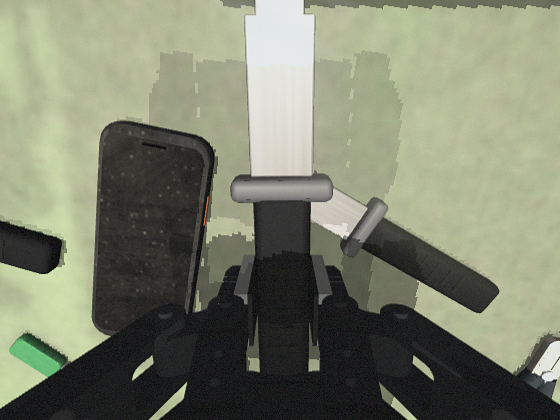

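Scraper A is held straight: shoulder front edge at row 176 and columns 232–332, blade columns 250–312 there and 245–316 at row 15. C lies to the right with its shoulder at (365,226) and end at (487,295).

```bash
python3 - <<'E'
from h import *
d=np.load("w5.npz");c=(d["K"],d["R"],d["t"])
P=np.array([451.5,87.9,71.9]);a=np.radians(7.76);f=np.array([np.cos(a),np.sin(a),0]);l=np.array([-np.sin(a),np.cos(a),0])
for u,v in((45,13),(45,-13),(105,13),(105,-13)): print(u,v,np.round(proj(c,P+f*u+l*v+[0,0,6.8]),1))
for p in((250,175),(312,175),(245,15),(316,15)):
    q=ray(c,p,78.7)-P;print(p,round(q@f,1),round(q@l,1))
im=cv2.imread("pics/w5.png");li,dk=masks(im)
print("C handle top pts",[np.round(ray(c,p,15)[:2],1) for p in((376,228),(487,295),(476,312),(497,288))],"shoulder",[np.round(ray(c,p,15)[:2],1) for p in((348,250),(384,203))])
E
```

```text
45 13 [250.9 180. ]
45 -13 [314.2 180. ]
105 13 [246.4  15.2]
105 -13 [319.   15.3]
(250, 175) 47.1 13.3
(312, 175) 47.1 -12.0
(245, 15) 105.1 13.5
(316, 15) 105.1 -11.9
C handle top pts [array([460.1,  29.4]), array([423.2, -55.3]), array([409.3, -52. ]), array([429.2, -60.3])] shoulder [array([442.9,  44. ]), array([476.9,  28. ])]
```

carry_out(
  fingers=[15,15,15,15,15,15,15,15],
  slide=[
    [0,-0.0035,-0.067],
    [0,0,-0.067],
    [0.035,0.0046,0],
    [0.035,0.0046,0],
    [0.035,0.0046,0],
    [0.035,0.0046,0],
    [0.035,0.0046,0],
    [0,0,0],
  ],
  turn=[
    [0,0,0],
    [0,0,0],
    [0,0,0],
    [0,0,0],
    [0,0,0],
    [0,0,0],
    [0,0,0],
    [0,0,0],
  ],
)

```text
time: 8.35
position: [487.4, 91.9, 45.2]
tcp_rot: [-180.0, -0.0, 7.7]
contact_force: [0.3, -0.4, -1.5]
finger_gap: 22.5
grasp_force: 59.3
```

carry_out(
  fingers=[15,15,15,15,15,15,15,15],
  slide=[
    [0.035,0.0046,0],
    [0.035,0.0046,0],
    [0.035,0.0046,0],
    [0.035,0.0046,0],
    [0.035,0.0046,0],
    [0.035,0.0046,0],
    [0.035,0.0046,0],
    [0,0,0],
  ],
  turn=[
    [0,0,0],
    [0,0,0],
    [0,0,0],
    [0,0,0],
    [0,0,0],
    [0,0,0],
    [0,0,0],
    [0,0,0],
  ],
)

```text
time: 9.15
position: [536.2, 98.3, 45.1]
tcp_rot: [-180.0, -0.0, 7.7]
contact_force: [-0.4, 0.7, -1.4]
finger_gap: 22.1
grasp_force: 64.5
```

carry_out(
  fingers=[15,15,15,15,15,15,15,15],
  slide=[
    [0.015,0.002,0],
    [0.015,0.002,0],
    [0.01,0.0013,0],
    [0.01,0.0013,0],
    [0.005,0.0007,0],
    [0.005,0.0007,0],
    [0,0,0],
    [0,0,0],
  ],
  turn=[
    [0,0,0],
    [0,0,0],
    [0,0,0],
    [0,0,0],
    [0,0,0],
    [0,0,0],
    [0,0,0],
    [0,0,0],
  ],
)

```text
time: 9.95
position: [544.8, 99.6, 44.4]
tcp_rot: [-180.0, 0.4, 7.7]
contact_force: [-27.3, -1.8, 10.6]
finger_gap: 22.3
grasp_force: 66.1
```

carry_out(
  fingers=[15,45,45,45,45,45,45,45],
  slide=[
    [-0.012,-0.0016,0],
    [0,0,0],
    [0,0,0],
    [0,0,0],
    [0,0,0],
    [0,0,0.1],
    [0,0,0.2],
    [0,0,0.2],
  ],
  turn=[
    [0,0,0],
    [0,0,0],
    [0,0,0],
    [0,0,0],
    [0,0,0],
    [0,0,0],
    [0,0,0],
    [0,0,0],
  ],
)

```text
time: 10.75
position: [544.7, 99.4, 145.9]
tcp_rot: [-180.0, 0.1, 7.7]
contact_force: [1.0, 0.9, -0.2]
finger_gap: 44.9
grasp_force: 0.0
```

carry_out(
  fingers=[45,45,45,45,45,45,45,45],
  slide=[
    [0,0,0.25],
    [0,0,0.25],
    [0,0,0.25],
    [0,0,0.1],
    [0,0,0],
    [0,0,0],
    [0,0,0],
    [0,0,0],
  ],
  turn=[
    [0,0,0.08],
    [0,0,0.08],
    [0,0,0.08],
    [0,0,0],
    [0,0,0],
    [0,0,0],
    [0,0,0],
    [0,0,0],
  ],
)

```text
time: 11.55
position: [544.9, 99.5, 313.6]
tcp_rot: [-180.0, 0.1, 29.3]
contact_force: [-1.2, 1.9, 0.5]
finger_gap: 44.6
grasp_force: 0.0
```

```bash
python3 - <<'E'
from h import *
c,im=snap("wrist","w6.png");st();np.savez("w6.npz",K=c[0],R=c[1],t=c[2])
E
```

```text
{'time': 11.6, 'position': [544.92, 99.47, 313.89], 'tcp_rot': [-179.96, 0.09, 29.32], 'contact_force': [0.56, -0.64, 0.26], 'finger_gap': 45.11, 'grasp_force': 0.0, 'joint_pos': [7.71, -8.97, 90.4, 0.0, 98.66, 68.38]}
```

View pics/w6.png

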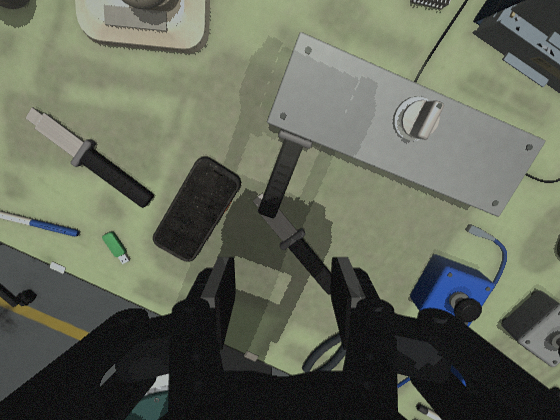

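A is home, with its shoulder against the front at (294,138). B lies with tip (32,115) and end (148,200), and C has its shoulder at (292,238).

```bash
python3 - <<'E'
from h import *
d=np.load("w6.npz");c=(d["K"],d["R"],d["t"]);im=cv2.imread("pics/w6.png");li,dk=masks(im)
print("B");rr(c,li,(55,135),10);rr(c,dk,(115,175),15)
print("cass");g=cv2.cvtColor(im,cv2.COLOR_BGR2HSV);rr(c,(g[...,1]<25)&(g[...,2]>85),(350,130),68)
print("A",[np.round(ray(c,p,50)[:2],1) for p in((294,140),(268,213))])
print("C",[np.round(ray(c,p,12)[:2],1) for p in((262,202),(292,238),(335,292))])
E
```

```text
B
c [434.7 382.7] size [75.8 29.5] ends [427.4 345.5] [441.9 419.9] yaw 79.0
c [425.8 285.7] size [107.   41.3] ends [418.6 232.7] [433.  338.7] yaw 82.3
cass
c [6.549e+02 4.000e-01] size [ 99.3 303.6] ends [ 675.4 -150. ] [634.3 150.8] yaw 97.8
A [array([582.7, 105.6]), array([487.1,  88.9])]
C [array([485.6,  99.3]), array([459.6,  36.6]), array([415.5, -63.2])]
```

carry_out(
  fingers=[45,45,45,45,45,45,45,45],
  slide=[
    [-0.0775,0.1253,-0.1335],
    [-0.0775,0.1253,-0.1335],
    [-0.0775,0.1253,-0.1335],
    [-0.0775,0.1253,-0.1335],
    [-0.0775,0.1253,-0.1335],
    [-0.0775,0.1253,-0.1335],
    [-0.0775,0.1253,-0.1335],
    [-0.0775,0.1253,-0.1335],
  ],
  turn=[
    [0,0,0.0685],
    [0,0,0.0685],
    [0,0,0.0685],
    [0,0,0.0685],
    [0,0,0.0685],
    [0,0,0.0685],
    [0,0,0.0685],
    [0,0,0.0685],
  ],
)

```text
time: 12.4
position: [420.0, 300.7, 100.0]
tcp_rot: [-180.0, 0.0, 78.9]
contact_force: [0.4, 0.5, 0.2]
finger_gap: 44.8
grasp_force: 0.0
```

carry_out(
  fingers=[45,45,45,45,45,45,45,45],
  slide=[
    [0,0,0],
    [0,0,0],
    [0,0,0],
    [0,0,0],
    [0,0,0],
    [0,0,0],
    [0,0,0],
    [0,0,0],
  ],
  turn=[
    [0,0,0],
    [0,0,0],
    [0,0,0],
    [0,0,0],
    [0,0,0],
    [0,0,0],
    [0,0,0],
    [0,0,0],
  ],
)

```text
time: 13.2
position: [421.2, 299.9, 101.6]
tcp_rot: [180.0, -0.0, 78.6]
contact_force: [-0.1, -0.2, -0.7]
finger_gap: 45.1
grasp_force: 0.0
```

```bash
python3 - <<'E'
from h import *
c,im=snap("wrist","w7.png");st();li,dk=masks(im)
p=proj(c,[438,380,10]);rr(c,li,(int(p[0]),int(p[1])),10)
p=proj(c,[424,318,15]);rr(c,dk,(int(p[0]),int(p[1])),15)
E
```

```text
{'time': 13.25, 'position': [421.14, 299.92, 101.53], 'tcp_rot': [-180.0, -0.0, 78.64], 'contact_force': [-0.24, -0.8, 0.43], 'finger_gap': 45.08, 'grasp_force': 0.0, 'joint_pos': [32.63, -9.58, 110.72, 0.0, 78.86, 43.99]}
c [436.3 386.2] size [42.3 85. ] ends [438.  343.7] [434.6 428.7] yaw 92.3
c [402.4 226.1] size [226.7 495.1] ends [645.1 177.4] [159.7 274.8] yaw 168.7
```

carry_out(
  fingers=[45,45,45,45,45,45,45,15],
  slide=[
    [0,0,-0.15],
    [0,0,-0.15],
    [0,0,-0.1],
    [0,0,-0.06],
    [0,0,-0.033],
    [0,0,0],
    [0,0,0],
    [0,0,0],
  ],
  turn=[
    [0,0,0],
    [0,0,0],
    [0,0,0],
    [0,0,0],
    [0,0,0],
    [0,0,0],
    [0,0,0],
    [0,0,0],
  ],
)

```text
time: 14.05
position: [421.6, 300.3, 3.9]
tcp_rot: [179.9, -0.1, 78.6]
contact_force: [0.6, -0.8, 0.4]
finger_gap: 31.6
grasp_force: 0.0
```

carry_out(
  fingers=[15,15,15,15,15,15,15,15],
  slide=[
    [0,0,0],
    [0,0,0],
    [0,0,0],
    [0,0,0],
    [0,0,0],
    [0,0,0],
    [0,0,0],
    [0,0,0],
  ],
  turn=[
    [0,0,0],
    [0,0,0],
    [0,0,0],
    [0,0,0],
    [0,0,0],
    [0,0,0],
    [0,0,0],
    [0,0,0],
  ],
)

```text
time: 14.85
position: [421.7, 300.3, 4.1]
tcp_rot: [179.9, -0.1, 78.6]
contact_force: [-0.0, -0.5, 6.3]
finger_gap: 22.5
grasp_force: 59.8
```

carry_out(
  fingers=[15,15,15,15,15,15,15,15],
  slide=[
    [0,0,0.15],
    [0,0,0.2],
    [0,-0.05,0.15],
    [0.03,-0.18,0],
    [0.03,-0.18,0],
    [0.03,-0.18,0],
    [0.03,-0.18,0],
    [0.03,-0.18,0],
  ],
  turn=[
    [0,0,0],
    [0,0,0],
    [0,0,-0.088],
    [0,0,-0.09],
    [0,0,-0.09],
    [0,0,-0.09],
    [0,0,-0.09],
    [0,0,-0.09],
  ],
)

```text
time: 15.65
position: [451.1, 108.6, 103.3]
tcp_rot: [180.0, -0.0, 29.9]
contact_force: [0.8, 0.0, -1.2]
finger_gap: 22.1
grasp_force: 59.3
```

carry_out(
  fingers=[15,15,15,15,15,15,15,15],
  slide=[
    [0.03,-0.18,0],
    [0.02,-0.18,0],
    [0,-0.1325,0],
    [0,0,0],
    [0,0,-0.05],
    [0,0,0],
    [0,0,0],
    [0,0,0],
  ],
  turn=[
    [0,0,-0.09],
    [0,0,-0.09],
    [0,0,-0.07],
    [0,0,0],
    [0,0,0],
    [0,0,0],
    [0,0,0],
    [0,0,0],
  ],
)

```text
time: 16.45
position: [461.1, 12.1, 92.9]
tcp_rot: [-180.0, 0.0, 7.8]
contact_force: [-0.1, 0.5, -1.4]
finger_gap: 21.9
grasp_force: 59.3
```

```bash
cat > chk.py <<'E'
from h import *
import sys
c,im=snap("wrist",sys.argv[1]);st();o=manip.get_obs()
P=np.array(o["position"]);a=np.radians(o["tcp_rot"][2]);f=np.array([np.cos(a),np.sin(a),0]);l=np.array([-np.sin(a),np.cos(a),0])
g=cv2.cvtColor(im,cv2.COLOR_BGR2GRAY).astype(float)
for u in(52,65,80,95):
    q=proj(c,P+f*u+[0,0,6]);r=int(round(q[1]))
    row=cv2.GaussianBlur(g[r:r+1],(5,1),0)[0];e=np.diff(row)
    x0=int(q[0]);L=x0-55+np.argmax(e[x0-55:x0-15]);R=x0+15+np.argmin(e[x0+15:x0+55])
    print(u,[round(float((ray(c,(x+.5,r),P[2]+6)-P)@l),1) for x in(L,R)])
E
python3 chk.py w8.png
```

```text
{'time': 16.5, 'position': [461.18, 12.03, 93.02], 'tcp_rot': [-180.0, -0.01, 7.81], 'contact_force': [-0.37, -0.33, -0.96], 'finger_gap': 22.13, 'grasp_force': 59.31, 'joint_pos': [-1.68, -16.95, 117.59, 0.0, 79.34, 80.52]}
52 [12.4, -11.6]
65 [12.4, -11.7]
80 [12.4, -11.6]
95 [12.7, -12.0]
```

carry_out(
  fingers=[15,15,15,15,15,15,15,15],
  slide=[
    [0,0,-0.12],
    [0,0,-0.115],
    [0.035,0.0046,0],
    [0.035,0.0046,0],
    [0.035,0.0046,0],
    [0.035,0.0046,0],
    [0.035,0.0046,0],
    [0,0,0],
  ],
  turn=[
    [0,0,0],
    [0,0,0],
    [0,0,0],
    [0,0,0],
    [0,0,0],
    [0,0,0],
    [0,0,0],
    [0,0,0],
  ],
)

```text
time: 17.3
position: [497.1, 16.2, 46.3]
tcp_rot: [180.0, -0.0, 7.7]
contact_force: [-1.0, -0.7, -0.7]
finger_gap: 22.4
grasp_force: 59.3
```

carry_out(
  fingers=[15,15,15,15,15,15,15,15],
  slide=[
    [0.035,0.0046,0],
    [0.035,0.0046,0],
    [0.035,0.0046,0],
    [0.035,0.0046,0],
    [0.035,0.0046,0],
    [0.035,0.0046,0],
    [0.035,0.0046,0],
    [0,0,0],
  ],
  turn=[
    [0,0,0],
    [0,0,0],
    [0,0,0],
    [0,0,0],
    [0,0,0],
    [0,0,0],
    [0,0,0],
    [0,0,0],
  ],
)

```text
time: 18.1
position: [545.9, 22.6, 45.9]
tcp_rot: [-180.0, -0.0, 7.7]
contact_force: [-0.4, -0.4, -1.6]
finger_gap: 22.4
grasp_force: 59.3
```

Free so far; now pushing home.

carry_out(
  fingers=[15,15,15,15,15,15,15,15],
  slide=[
    [0.015,0.002,0],
    [0.015,0.002,0],
    [0.01,0.0013,0],
    [0.01,0.0013,0],
    [0.005,0.0007,0],
    [0.005,0.0007,0],
    [0,0,0],
    [0,0,0],
  ],
  turn=[
    [0,0,0],
    [0,0,0],
    [0,0,0],
    [0,0,0],
    [0,0,0],
    [0,0,0],
    [0,0,0],
    [0,0,0],
  ],
)

```text
time: 18.9
position: [556.5, 24.1, 45.7]
tcp_rot: [-180.0, 0.1, 7.7]
contact_force: [-5.7, -0.5, 1.2]
finger_gap: 22.1
grasp_force: 59.6
```

carry_out(
  fingers=[15,15,15,15,15,15,15,15],
  slide=[
    [0.005,0.0007,0],
    [0.005,0.0007,0],
    [0.005,0.0007,0],
    [0,0,0],
    [0,0,0],
    [0,0,0],
    [0,0,0],
    [0,0,0],
  ],
  turn=[
    [0,0,0],
    [0,0,0],
    [0,0,0],
    [0,0,0],
    [0,0,0],
    [0,0,0],
    [0,0,0],
    [0,0,0],
  ],
)

```text
time: 19.7
position: [556.6, 24.1, 45.0]
tcp_rot: [-180.0, 0.5, 7.7]
contact_force: [-34.5, -5.0, 14.2]
finger_gap: 22.4
grasp_force: 61.2
```

carry_out(
  fingers=[15,45,45,45,45,45,45,45],
  slide=[
    [-0.02,-0.0026,0],
    [0,0,0],
    [0,0,0],
    [0,0,0],
    [0,0,0],
    [0,0,0.1],
    [0,0,0.2],
    [0,0,0.2],
  ],
  turn=[
    [0,0,0],
    [0,0,0],
    [0,0,0],
    [0,0,0],
    [0,0,0],
    [0,0,0],
    [0,0,0],
    [0,0,0],
  ],
)

```text
time: 20.5
position: [555.8, 24.0, 146.7]
tcp_rot: [-180.0, 0.1, 7.7]
contact_force: [0.9, 0.6, 1.1]
finger_gap: 45.4
grasp_force: 0.0
```

carry_out(
  fingers=[45,45,45,45,45,45,45,45],
  slide=[
    [-0.1,-0.1,0.2],
    [-0.1,-0.1,0.2],
    [-0.1,-0.1,0.2],
    [-0.1,0,0],
    [-0.1,0,0],
    [-0.1,0,0],
    [0,0,0],
    [0,0,0],
  ],
  turn=[
    [0,0,0.08],
    [0,0,0.08],
    [0,0,0.08],
    [0,0,0.08],
    [0,0,0.08],
    [0,0,0.08],
    [0,0,0],
    [0,0,0],
  ],
)

```text
time: 21.3
position: [436.2, -36.0, 266.2]
tcp_rot: [179.9, -0.0, 50.8]
contact_force: [0.7, -0.1, 0.3]
finger_gap: 44.8
grasp_force: 0.0
```

```bash
python3 - <<'E'
from h import *
c,im=snap("wrist","w9.png");st();np.savez("w9.npz",K=c[0],R=c[1],t=c[2])
E
```

```text
{'time': 21.35, 'position': [436.47, -36.01, 266.04], 'tcp_rot': [179.98, -0.01, 50.81], 'contact_force': [0.84, 0.85, 0.61], 'finger_gap': 45.11, 'grasp_force': 0.0, 'joint_pos': [-8.06, -24.21, 106.84, 0.0, 97.35, 31.14]}
```

View pics/w9.png

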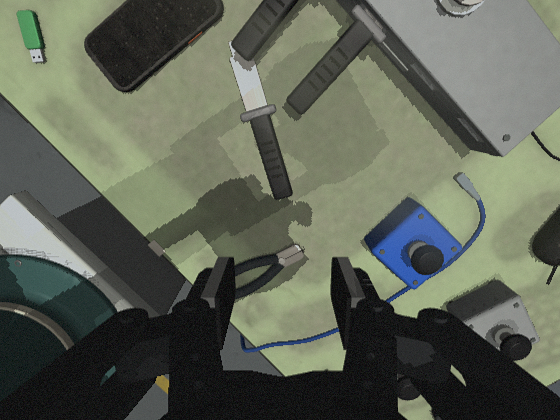

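C has tip (240,45), shoulder (258,114) and end (284,195). Its tip lies beneath A's handle end, so C must be drawn backward before lifting.

```bash
python3 - <<'E'
from h import *
d=np.load("w9.npz");c=(d["K"],d["R"],d["t"]);im=cv2.imread("pics/w9.png");li,dk=masks(im)
g=cv2.cvtColor(im,cv2.COLOR_BGR2HSV)
rr(c,(g[...,1]<40)&(g[...,2]>110),(250,85),10)
for t in(45,60,75): rr(c,g[...,2]<t,(268,155),15)
for t in(60,):
  print([np.round(ray(c,p,15)[:2],1) for p in((275,199),(291,194),(252,124),(270,120))])
E
```

```text
c [471.8  70.6] size [66.2 25.7] ends [459.1  40. ] [484.6 101.2] yaw 67.4
seed off mask
seed off mask
c [405.4 -25.9] size [146.6  91.8] ends [335.4 -47.5] [475.4  -4.2] yaw 17.2
[array([408. , -55.3]), array([427. , -62.7]), array([444.1,  29.7]), array([462.8,  20.1])]
```

carry_out(
  fingers=[45,45,45,45,45,45,45,45],
  slide=[
    [0.007,0.04,-0.1],
    [0.007,0.04,-0.2],
    [0.007,0.045,-0.2],
    [0.007,0.05,-0.2],
    [0,0,-0.15],
    [0,0,0],
    [0,0,0],
    [0,0,0],
  ],
  turn=[
    [0,0,0.045],
    [0,0,0.045],
    [0,0,0.045],
    [0,0,0.043],
    [0,0,0],
    [0,0,0],
    [0,0,0],
    [0,0,0],
  ],
)

```text
time: 22.15
position: [442.8, -1.2, 97.9]
tcp_rot: [179.9, -0.0, 66.9]
contact_force: [-0.0, -0.4, 0.4]
finger_gap: 44.9
grasp_force: 0.0
```

```bash
python3 - <<'E'
from h import *
c,im=snap("wrist","w10.png");st();np.savez("w10.npz",K=c[0],R=c[1],t=c[2])
E
```

```text
{'time': 22.2, 'position': [442.75, -1.18, 97.91], 'tcp_rot': [179.86, -0.05, 66.9], 'contact_force': [-0.43, -0.14, 0.13], 'finger_gap': 44.86, 'grasp_force': 0.0, 'joint_pos': [-3.46, -20.01, 119.44, 0.0, 80.42, 19.64]}
```

View pics/w10.png

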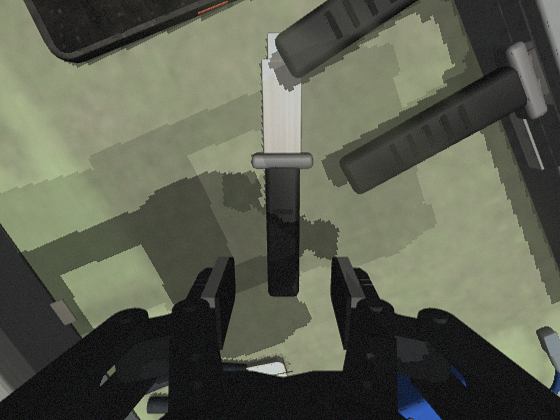

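C's handle is vertical at column 284, centred between the fingers; B's handle end at (365,175) clears the right finger.

carry_out(
  fingers=[45,45,45,45,45,45,45,15],
  slide=[
    [0,0,-0.15],
    [0,0,-0.15],
    [0,0,-0.1],
    [0,0,-0.05],
    [0,0,-0.025],
    [0,0,0],
    [0,0,0],
    [0,0,0],
  ],
  turn=[
    [0,0,0],
    [0,0,0],
    [0,0,0],
    [0,0,0],
    [0,0,0],
    [0,0,0],
    [0,0,0],
    [0,0,0],
  ],
)

```text
time: 23.0
position: [442.3, -1.0, 1.9]
tcp_rot: [179.9, -0.0, 66.9]
contact_force: [0.6, 0.1, -0.1]
finger_gap: 31.8
grasp_force: 0.0
```

carry_out(
  fingers=[15,15,15,15,15,15,15,15],
  slide=[
    [0,0,0],
    [0,0,0],
    [0,0,0],
    [0,0,0],
    [0,0,0],
    [0,0,0],
    [0,0,0],
    [0,0,0],
  ],
  turn=[
    [0,0,0],
    [0,0,0],
    [0,0,0],
    [0,0,0],
    [0,0,0],
    [0,0,0],
    [0,0,0],
    [0,0,0],
  ],
)

```text
time: 23.8
position: [442.4, -1.1, 2.1]
tcp_rot: [179.9, -0.0, 66.9]
contact_force: [-0.5, -0.4, 7.0]
finger_gap: 22.4
grasp_force: 59.9
```

carry_out(
  fingers=[15,15,15,15,15,15,15,15],
  slide=[
    [0,0,0.04],
    [-0.0296,-0.069,0],
    [-0.0296,-0.069,0],
    [-0.0296,-0.069,0.06],
    [-0.0296,-0.069,0.06],
    [0,0,0.1],
    [0,0,0.12],
    [0,0,0.12],
  ],
  turn=[
    [0,0,0],
    [0,0,0],
    [0,0,0],
    [0,0,0],
    [0,0,0],
    [0,0,0],
    [0,0,0],
    [0,0,0],
  ],
)

```text
time: 24.6
position: [417.8, -56.3, 102.4]
tcp_rot: [180.0, -0.0, 66.9]
contact_force: [0.1, -0.2, -0.7]
finger_gap: 22.3
grasp_force: 58.9
```

carry_out(
  fingers=[15,15,15,15,15,15,15,15],
  slide=[
    [0,0,0],
    [0,0,0],
    [0,0,0],
    [0.06,-0.01,0],
    [0.06,-0.01,0],
    [0.06,-0.01,0],
    [0.06,-0.01,0],
    [0.02,0.003,0],
  ],
  turn=[
    [0,0,-0.085],
    [0,0,-0.085],
    [0,0,-0.085],
    [0,0,-0.085],
    [0,0,-0.085],
    [0,0,-0.085],
    [0,0,-0.085],
    [0,0,-0.063],
  ],
)

```text
time: 25.4
position: [470.8, -63.8, 101.5]
tcp_rot: [180.0, -0.0, 7.4]
contact_force: [-0.5, -0.6, -1.5]
finger_gap: 23.0
grasp_force: 59.0
```

carry_out(
  fingers=[15,15,15,15,15,15,15,15],
  slide=[
    [0,0,0],
    [0,0,0],
    [0,0,0],
    [0,0,0],
    [0,0,0],
    [0,0,0],
    [0,0,0],
    [0,0,0],
  ],
  turn=[
    [0,0,0],
    [0,0,0],
    [0,0,0],
    [0,0,0],
    [0,0,0],
    [0,0,0],
    [0,0,0],
    [0,0,0],
  ],
)

```text
time: 26.2
position: [470.0, -63.6, 100.9]
tcp_rot: [-180.0, 0.0, 7.7]
contact_force: [-0.0, 0.1, -1.9]
finger_gap: 22.9
grasp_force: 58.9
```

```bash
python3 chk.py w11.png
```

```text
{'time': 26.25, 'position': [470.02, -63.59, 100.9], 'tcp_rot': [-180.0, 0.0, 7.73], 'contact_force': [-0.05, -1.58, 0.4], 'finger_gap': 22.01, 'grasp_force': 58.95, 'joint_pos': [-10.79, -15.44, 115.66, 0.0, 79.79, 71.48]}
52 [12.6, -12.2]
65 [12.7, -12.2]
80 [12.6, -12.2]
95 [12.6, -12.1]
```

View pics/w11.png

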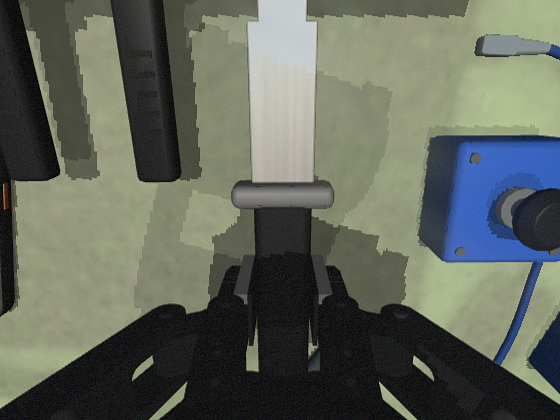

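C is held straight (shoulder at row 182, columns 232–332); B's handle end at (158,180) and the blue decoy from column 425 are clear.

carry_out(
  fingers=[15,15,15,15,15,15,15,15],
  slide=[
    [0,0,-0.14],
    [0,0,-0.143],
    [0.035,0.0047,0],
    [0.035,0.0047,0],
    [0.035,0.0047,0],
    [0.035,0.0047,0],
    [0.035,0.0047,0],
    [0,0,0],
  ],
  turn=[
    [0,0,0],
    [0,0,0],
    [0,0,0],
    [0,0,0],
    [0,0,0],
    [0,0,0],
    [0,0,0],
    [0,0,0],
  ],
)

```text
time: 27.05
position: [506.1, -58.8, 44.8]
tcp_rot: [180.0, -0.0, 7.7]
contact_force: [-0.5, -0.5, -1.1]
finger_gap: 22.8
grasp_force: 59.0
```

carry_out(
  fingers=[15,15,15,15,15,15,15,15],
  slide=[
    [0.035,0.0047,0],
    [0.035,0.0047,0],
    [0.035,0.0047,0],
    [0.035,0.0047,0],
    [0.035,0.0047,0],
    [0.035,0.0047,0],
    [0.035,0.0047,0],
    [0,0,0],
  ],
  turn=[
    [0,0,0],
    [0,0,0],
    [0,0,0],
    [0,0,0],
    [0,0,0],
    [0,0,0],
    [0,0,0],
    [0,0,0],
  ],
)

```text
time: 27.85
position: [554.8, -52.2, 44.3]
tcp_rot: [-180.0, -0.0, 7.7]
contact_force: [-0.3, -0.8, -0.4]
finger_gap: 22.6
grasp_force: 59.0
```

carry_out(
  fingers=[15,15,15,15,15,15,15,15],
  slide=[
    [0.015,0.002,0],
    [0.015,0.002,0],
    [0.015,0.002,0],
    [0.01,0.0013,0],
    [0.005,0.0007,0],
    [0.005,0.0007,0],
    [0,0,0],
    [0,0,0],
  ],
  turn=[
    [0,0,0],
    [0,0,0],
    [0,0,0],
    [0,0,0],
    [0,0,0],
    [0,0,0],
    [0,0,0],
    [0,0,0],
  ],
)

```text
time: 28.65
position: [567.0, -50.6, 44.3]
tcp_rot: [-180.0, 0.0, 7.7]
contact_force: [-0.0, 0.3, -1.5]
finger_gap: 22.3
grasp_force: 59.0
```

carry_out(
  fingers=[15,15,15,15,15,15,15,15],
  slide=[
    [0.008,0.001,0],
    [0.008,0.001,0],
    [0.006,0.001,0],
    [0.005,0.0007,0],
    [0,0,0],
    [0,0,0],
    [0,0,0],
    [0,0,0],
  ],
  turn=[
    [0,0,0],
    [0,0,0],
    [0,0,0],
    [0,0,0],
    [0,0,0],
    [0,0,0],
    [0,0,0],
    [0,0,0],
  ],
)

```text
time: 29.45
position: [568.4, -50.2, 43.2]
tcp_rot: [-179.9, 0.6, 7.7]
contact_force: [-39.6, -4.1, 14.5]
finger_gap: 22.1
grasp_force: 61.3
```

carry_out(
  fingers=[15,45,45,45,45,45,45,45],
  slide=[
    [-0.025,-0.0034,0],
    [0,0,0],
    [0,0,0],
    [0,0,0],
    [0,0,0],
    [0,0,0.1],
    [0,0,0.2],
    [0,0,0.2],
  ],
  turn=[
    [0,0,0],
    [0,0,0],
    [0,0,0],
    [0,0,0],
    [0,0,0],
    [0,0,0],
    [0,0,0],
    [0,0,0],
  ],
)

```text
time: 30.25
position: [567.1, -50.4, 145.0]
tcp_rot: [-180.0, 0.1, 7.7]
contact_force: [0.7, -1.1, 0.8]
finger_gap: 45.0
grasp_force: 0.0
```

carry_out(
  fingers=[45,45,45,45,45,45,45,45],
  slide=[
    [0,0.05,0.2],
    [0,0.05,0.2],
    [0,0.05,0.2],
    [0,0.05,0.15],
    [0,0,0],
    [0,0,0],
    [0,0,0],
    [0,0,0],
  ],
  turn=[
    [0,0,0],
    [0,0,0],
    [0,0,0],
    [0,0,0],
    [0,0,0],
    [0,0,0],
    [0,0,0],
    [0,0,0],
  ],
)

```text
time: 31.05
position: [567.2, -10.7, 292.9]
tcp_rot: [-180.0, 0.1, 7.7]
contact_force: [0.2, 1.0, -0.0]
finger_gap: 45.2
grasp_force: 0.0
```

```bash
python3 - <<'E'
from h import *
c,im=snap("wrist","w12.png");st();np.savez("w12.npz",K=c[0],R=c[1],t=c[2])
t=cv2.imread("pics/top0.png")[85:215,125:245];t=cv2.resize(t,None,fx=2,fy=2,interpolation=cv2.INTER_CUBIC)
w=cv2.imread("pics/w1.png")[0:120,440:560];w=cv2.resize(w,None,fx=2,fy=2)
M=np.zeros((600,800,3),np.uint8);M[:420,:560]=im;M[:260,560:800]=t[:260,:240];M[270:510,560:800]=w
cv2.imwrite("pics/m12.png",M)
E
```

```text
{'time': 31.1, 'position': [567.25, -10.73, 293.12], 'tcp_rot': [-179.98, 0.09, 7.71], 'contact_force': [0.19, -0.33, 0.67], 'finger_gap': 44.98, 'grasp_force': 0.0, 'joint_pos': [-3.66, -7.28, 90.79, -0.0, 96.58, 78.63]}
```

View pics/m12.png

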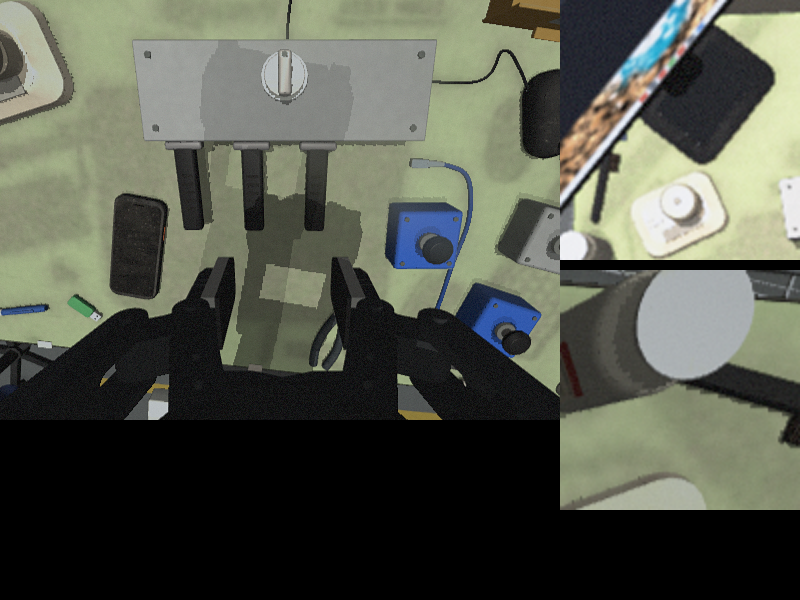

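Three scrapers are home in slots 1–3, with shoulders flush at row 145; the stud is at (285,74). The left inset shows an unclear dark bar partly under the monitor, so I'll look at it from a safe distance to exclude a fourth scraper.

carry_out(
  fingers=[45,45,45,45,45,45,45,45],
  slide=[
    [-0.073,0.17,0],
    [-0.073,0.17,-0.04],
    [-0.073,0.17,-0.05],
    [-0.073,0.17,-0.05],
    [-0.073,0.17,-0.05],
    [-0.073,0.17,-0.05],
    [-0.073,0.17,-0.05],
    [-0.073,0.17,-0.05],
  ],
  turn=[
    [0,0,0.0375],
    [0,0,0.0375],
    [0,0,0.0375],
    [0,0,0.0375],
    [0,0,0.0375],
    [0,0,0.0375],
    [0,0,0.0375],
    [0,0,0.0375],
  ],
)

```text
time: 31.9
position: [449.7, 262.5, 225.4]
tcp_rot: [-180.0, 0.0, 34.9]
contact_force: [1.3, 0.9, 1.6]
finger_gap: 44.8
grasp_force: 0.0
```

carry_out(
  fingers=[45,45,45,45,45,45,45,45],
  slide=[
    [0,0,0],
    [0,0,0],
    [0,0,0],
    [0,0,0],
    [0,0,0],
    [0,0,0],
    [0,0,0],
    [0,0,0],
  ],
  turn=[
    [0.035,-0.05,0],
    [0.035,-0.05,0],
    [0.035,-0.05,0],
    [0.035,-0.05,0],
    [0.035,-0.05,0],
    [0,0,0],
    [0,0,0],
    [0,0,0],
  ],
)

```text
time: 32.7
position: [450.9, 261.6, 226.4]
tcp_rot: [-179.9, -27.4, 34.7]
contact_force: [0.0, 0.8, 0.1]
finger_gap: 45.3
grasp_force: 0.0
```

```bash
python3 - <<'E'
from h import *
c,im=snap("wrist","w13.png");st();print(-c[1].T@c[2],c[1][2])
E
```

```text
{'time': 32.75, 'position': [450.98, 261.66, 226.36], 'tcp_rot': [-179.86, -27.36, 34.69], 'contact_force': [-0.64, 0.21, -0.45], 'finger_gap': 44.87, 'grasp_force': 0.0, 'joint_pos': [24.69, -30.84, 117.82, 5.16, 66.12, 79.0]}
[450.50605498 261.68502218 385.91958553] [ 0.14585074  0.10318029 -0.98391127]
```

View pics/w13.png

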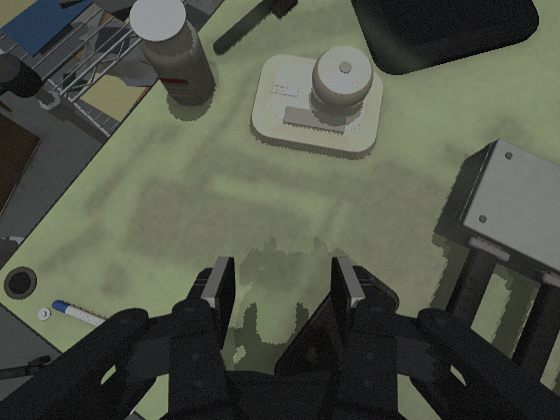

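The bar at (217,48)–(290,5) continues out of the frame; I'll tilt further to see its head.

carry_out(
  fingers=[45,45,45,45,45,45,45,45],
  slide=[
    [0,0,0],
    [0,0,0],
    [0,0,0],
    [0,0,0],
    [0,0,0],
    [0,0,0],
    [0,0,0],
    [0,0,0],
  ],
  turn=[
    [0.035,-0.05,0],
    [0.035,-0.05,0],
    [0.035,-0.05,0],
    [0.035,-0.05,0],
    [0,0,0],
    [0,0,0],
    [0,0,0],
    [0,0,0],
  ],
)

```text
time: 33.55
position: [451.0, 261.8, 226.8]
tcp_rot: [-179.7, -49.4, 34.6]
contact_force: [0.7, 0.5, -0.5]
finger_gap: 44.4
grasp_force: 0.0
```

```bash
python3 - <<'E'
from h import *
c,im=snap("wrist","w14.png");st()
M=cv2.resize(im[0:210,140:480],None,fx=2.2,fy=2.2);M=cv2.convertScaleAbs(M,alpha=1.5,beta=15);cv2.imwrite("pics/m14.png",M)
E
```

```text
{'time': 33.6, 'position': [450.95, 261.77, 226.66], 'tcp_rot': [-179.69, -49.37, 34.6], 'contact_force': [0.25, 0.66, -0.23], 'finger_gap': 44.97, 'grasp_force': 0.0, 'joint_pos': [21.77, -44.41, 131.58, 14.21, 45.12, 71.43]}
```

View pics/m14.png

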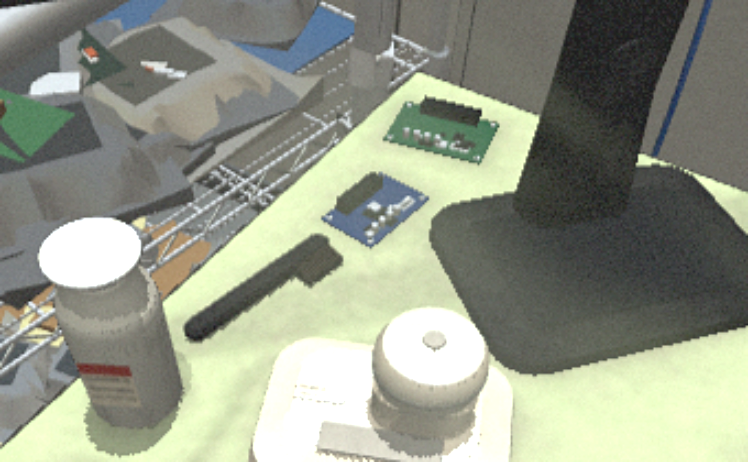

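It is a black brush, not a scraper, so only three scrapers are present. Next comes the stud: untilt, swing to yaw 187.7 (for last-joint range) and go above it.

carry_out(
  fingers=[45,45,45,45,45,45,45,45],
  slide=[
    [0.06,-0.1,0.03],
    [0.06,-0.1,0.03],
    [0.06,-0.1,0.03],
    [0.06,-0.1,0.03],
    [0.06,-0.1,0.03],
    [0.06,-0.1,0.03],
    [0.06,-0.1,0.03],
    [0.06,-0.1,0.03],
  ],
  turn=[
    [-0.039,0.0565,0],
    [-0.039,0.0565,0],
    [-0.039,0.0565,0],
    [-0.039,0.0565,0],
    [-0.039,0.0565,0],
    [-0.039,0.0565,0],
    [-0.039,0.0565,0],
    [-0.039,0.0565,0],
  ],
)

```text
time: 34.4
position: [547.6, 100.6, 274.9]
tcp_rot: [-179.7, 0.3, 34.6]
contact_force: [-1.2, 0.4, -0.3]
finger_gap: 45.2
grasp_force: 0.0
```

carry_out(
  fingers=[45,45,45,45,45,45,45,45],
  slide=[
    [0.03,-0.06,0],
    [0.03,-0.06,0],
    [0.03,-0.06,0],
    [0.03,-0.06,0],
    [0.03,-0.06,0],
    [0.03,-0.06,0],
    [0.03,-0.06,0],
    [0.03,-0.06,0],
  ],
  turn=[
    [0,0,0.09],
    [0,0,0.09],
    [0,0,0.09],
    [0,0,0.09],
    [0,0,0.09],
    [0,0,0.09],
    [0,0,0.09],
    [0,0,0.09],
  ],
)

```text
time: 35.2
position: [595.2, 5.0, 274.1]
tcp_rot: [-179.6, 0.0, 99.7]
contact_force: [0.2, 1.2, -0.4]
finger_gap: 45.0
grasp_force: 0.0
```

carry_out(
  fingers=[45,45,45,45,45,45,45,45],
  slide=[
    [0,0,0],
    [0,0,0],
    [0,0,0],
    [0,0,0],
    [0,0,0],
    [0,0,0],
    [0,0,0],
    [0,0,0],
  ],
  turn=[
    [0,0,0.09],
    [0,0,0.09],
    [0,0,0.09],
    [0,0,0.09],
    [0,0,0.09],
    [0,0,0.09],
    [0,0,0.09],
    [0,0,0.09],
  ],
)

```text
time: 36.0
position: [595.0, 5.5, 274.1]
tcp_rot: [-179.7, -0.1, 164.5]
contact_force: [-0.3, -0.4, -0.5]
finger_gap: 44.8
grasp_force: 0.0
```

```bash
python3 - <<'E'
from h import *
st()
d=np.load("w12.npz");c=(d["K"],d["R"],d["t"]);im=cv2.imread("pics/w12.png")
a=np.radians(7.7);f=np.array([np.cos(a),np.sin(a),0])
C=np.array([669.7,2.2,115]);print([np.round(proj(c,C+f*u),1) for u in(-19,0,19)])
g=cv2.cvtColor(im,cv2.COLOR_BGR2GRAY)
for r in(58,66,74,82,90): print(r,g[r,262:310:2])
w=d; 
print("plunger wrist w3");d=np.load("w3.npz");c3=(d["K"],d["R"],d["t"]);print(np.round(proj(c3,[526.7,-355,84])))
E
```

```text
{'time': 36.0, 'position': [595.02, 5.51, 274.09], 'tcp_rot': [-179.68, -0.06, 164.52], 'contact_force': [-0.3, -0.37, -0.48], 'finger_gap': 44.81, 'grasp_force': 0.0, 'joint_pos': [-1.78, -3.68, 89.19, -0.3, 94.63, -76.33]}
[array([283.5,  94.6]), array([283.5,  72. ]), array([283.6,  48.5])]
58 [132 136 128 186 175 179 188 187  99 153 182 186 191 186 118 191 186 182
 183 186 151 151 153 152]
66 [132 190 181 185 184 186 185 188  93 154 182 187 187 174 113 128 189 186
 188 185 189 189 126 135]
74 [189 158 189 187 187 186 185 188  97 152 186 185 182 164 113 187 188 190
 188 189 187 176 191 135]
82 [194 192 187 187 188 186 185 186  83 161 186 185 177 153 105 189 187 185
 186 185 192 186 192 134]
90 [135  75 189 181 139 192 186 189  87 168 184 179 166 152 110 186 188 191
 149 177 196 126 135 134]
plunger wrist w3
[534. 306.]
```

carry_out(
  fingers=[45,45,45,45,45,45,45,45],
  slide=[
    [0.0624,-0.0033,0],
    [0.0624,-0.0033,-0.1],
    [0.0624,-0.0033,-0.1],
    [0.0624,-0.0033,-0.15],
    [0.0624,-0.0034,-0.15],
    [0.0615,-0.0034,-0.15],
    [0,0,-0.05],
    [0,0,0],
  ],
  turn=[
    [0,0,0.043],
    [0,0,0.043],
    [0,0,0.043],
    [0,0,0.043],
    [0,0,0.043],
    [0,0,0.043],
    [0,0,0],
    [0,0,0],
  ],
)

```text
time: 36.8
position: [668.8, 1.6, 132.5]
tcp_rot: [-179.7, -0.2, -172.7]
contact_force: [-0.3, 0.2, 1.6]
finger_gap: 45.5
grasp_force: 0.0
```

```bash
python3 - <<'E'
from h import *
c,im=snap("wrist","w15.png");st();np.savez("w15.npz",K=c[0],R=c[1],t=c[2])
print([np.round(proj(c,P),1) for P in([669.7,1.5,115],[688.5,4,115],[650.9,-1,115])])
E
```

```text
{'time': 36.85, 'position': [669.22, 1.55, 134.53], 'tcp_rot': [-179.71, -0.06, -172.68], 'contact_force': [-0.4, 1.09, 1.59], 'finger_gap': 45.0, 'grasp_force': 0.0, 'joint_pos': [-1.92, 8.29, 89.84, -0.29, 81.89, -99.2]}
[array([282.3, 261.7]), array([282.5, 293.7]), array([282.2, 227.5])]
```

View pics/w15.png

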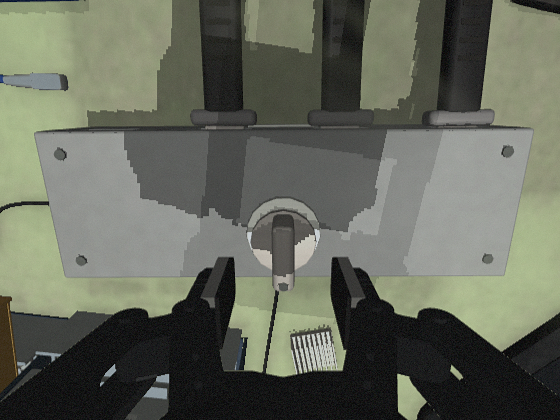

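The wing runs from (283,216) to (284,290), as predicted, centred between the fingers. All three shoulders are flush at row 120.

carry_out(
  fingers=[45,45,45,45,45,3,3,3],
  slide=[
    [0,0,-0.1],
    [0,0,-0.07],
    [0,0,-0.033],
    [0,0,0],
    [0,0,0],
    [0,0,0],
    [0,0,0],
    [0,0,0],
  ],
  turn=[
    [0,0,0],
    [0,0,0],
    [0,0,0],
    [0,0,0],
    [0,0,0],
    [0,0,0],
    [0,0,0],
    [0,0,0],
  ],
)

```text
time: 37.65
position: [669.5, 1.6, 94.3]
tcp_rot: [-179.7, 0.0, -172.6]
contact_force: [0.1, 1.9, 2.1]
finger_gap: 10.7
grasp_force: 61.4
```

carry_out(
  fingers=[3,3,3,3,3,3,3,3],
  slide=[
    [0,0,0],
    [0,0,0],
    [0,0,0],
    [0,0,0],
    [0,0,0],
    [0,0,0],
    [0,0,0],
    [0,0,0],
  ],
  turn=[
    [0,0,0],
    [0,0,0],
    [0,0,0],
    [0,0,0],
    [0,0,0],
    [0,0,0],
    [0,0,0],
    [0,0,0],
  ],
)

```text
time: 38.45
position: [669.5, 1.6, 93.8]
tcp_rot: [-179.7, 0.0, -172.6]
contact_force: [4.0, 4.2, 3.1]
finger_gap: 10.4
grasp_force: 61.4
```

Gripped. Push down about 9 mm.

carry_out(
  fingers=[3,3,3,3,3,3,3,3],
  slide=[
    [0,0,-0.01],
    [0,0,-0.01],
    [0,0,-0.01],
    [0,0,-0.01],
    [0,0,-0.004],
    [0,0,0],
    [0,0,0],
    [0,0,0],
  ],
  turn=[
    [0,0,0],
    [0,0,0],
    [0,0,0],
    [0,0,0],
    [0,0,0],
    [0,0,0],
    [0,0,0],
    [0,0,0],
  ],
)

```text
time: 39.25
position: [669.5, 1.6, 85.4]
tcp_rot: [-179.7, 0.0, -172.6]
contact_force: [0.1, 4.3, 9.3]
finger_gap: 10.8
grasp_force: 62.4
```

carry_out(
  fingers=[3,3,3,3,3,3,3,3],
  slide=[
    [0,0,0],
    [0,0,0],
    [0,0,0],
    [0,0,0],
    [0,0,0],
    [0,0,0],
    [0,0,0],
    [0,0,0],
  ],
  turn=[
    [0,0,-0.06],
    [0,0,-0.07],
    [0,0,-0.07],
    [0,0,-0.07],
    [0,0,-0.07],
    [0,0,-0.07],
    [0,0,-0.07],
    [0,0,-0.07],
  ],
)

```text
time: 40.05
position: [669.9, 2.7, 85.5]
tcp_rot: [-179.9, -0.0, 137.7]
contact_force: [4.2, 13.8, 7.0]
finger_gap: 10.6
grasp_force: 62.2
```

carry_out(
  fingers=[3,3,3,3,3,3,3,3],
  slide=[
    [0,0,0],
    [0,0,0],
    [0,0,0],
    [0,0,0],
    [0,0,0],
    [0,0,0],
    [0,0,0],
    [0,0,0],
  ],
  turn=[
    [0,0,-0.07],
    [0,0,-0.07],
    [0,0,-0.07],
    [0,0,-0.07],
    [0,0,-0.07],
    [0,0,-0.07],
    [0,0,-0.02],
    [0,0,0],
  ],
)

```text
time: 40.85
position: [670.7, 3.2, 85.9]
tcp_rot: [-180.0, -0.1, 98.3]
contact_force: [12.2, 17.2, 5.7]
finger_gap: 10.8
grasp_force: 62.1
```

carry_out(
  fingers=[45,45,45,45,45,45,45,45],
  slide=[
    [0,0,0],
    [0,0,0],
    [0,0,0],
    [0,0,0],
    [0,0,0.1],
    [0,0,0.2],
    [0,0,0.2],
    [0,0,0.2],
  ],
  turn=[
    [0,0,0],
    [0,0,0],
    [0,0,0],
    [0,0,0],
    [0,0,0],
    [0,0,0],
    [0,0,0],
    [0,0,0],
  ],
)

```text
time: 41.65
position: [669.0, 1.2, 226.2]
tcp_rot: [-179.7, 0.0, 98.3]
contact_force: [0.3, 0.1, 0.4]
finger_gap: 45.0
grasp_force: 0.0
```

```bash
python3 - <<'E'
from h import *
st();c,im=snap("wrist","w16.png")
g=cv2.cvtColor(im,cv2.COLOR_BGR2GRAY)
a=np.radians(7.7);f=np.array([np.cos(a),np.sin(a),0]);l=np.array([-f[1],f[0],0]);C=np.array([669.7,1.5,110.])
# brightness on wing-top vs beside it if locked (along l) or unlocked (along f)
for n,v in(("f",f),("l",l)): print(n,[int(g[tuple(np.round(proj(c,C+v*u)[::-1]).astype(int))]) for u in range(-26,27,4)])
E
```

```text
{'time': 41.65, 'position': [668.97, 1.24, 226.18], 'tcp_rot': [-179.67, 0.0, 98.3], 'contact_force': [0.28, 0.13, 0.37], 'finger_gap': 45.04, 'grasp_force': 0.0, 'joint_pos': [-2.05, 6.18, 83.58, -0.06, 90.56, -10.35]}
f [95, 93, 111, 116, 113, 95, 86, 89, 62, 87, 92, 104, 136, 140]
l [134, 130, 126, 39, 86, 87, 91, 89, 118, 173, 170, 138, 56, 66]
```

carry_out(
  fingers=[45,45,45,45,45,45,45,45],
  slide=[
    [-0.086,-0.23,0.03],
    [-0.086,-0.23,0],
    [-0.086,-0.23,0],
    [-0.086,-0.23,0],
    [-0.086,-0.23,0],
    [-0.086,-0.23,0],
    [-0.086,-0.23,0],
    [-0.086,-0.23,0],
  ],
  turn=[
    [0,0,0],
    [0,0,0],
    [0,0,0],
    [0,0,0],
    [0,0,0],
    [0,0,0],
    [0,0,0],
    [0,0,0],
  ],
)

```text
time: 42.5
position: [530.5, -368.4, 230.7]
tcp_rot: [-179.7, -0.0, 98.3]
contact_force: [1.5, -0.1, 0.7]
finger_gap: 44.9
grasp_force: 0.0
```

carry_out(
  fingers=[0,0,0,0,0,0,0,0],
  slide=[
    [0,0,0],
    [0,0,0],
    [0,0,0],
    [0,0,0],
    [0,0,0],
    [0,0,0],
    [0,0,0],
    [0,0,0],
  ],
  turn=[
    [0,0,0],
    [0,0,0],
    [0,0,0],
    [0,0,0],
    [0,0,0],
    [0,0,0],
    [0,0,0],
    [0,0,0],
  ],
)

```text
time: 43.3
position: [531.8, -366.3, 230.9]
tcp_rot: [-179.7, -0.0, 98.3]
contact_force: [-1.1, 0.2, -0.3]
finger_gap: -0.5
grasp_force: 0.0
```

```bash
python3 - <<'E'
from h import *
st();c,im=snap("wrist","w17.png");g=cv2.cvtColor(im,cv2.COLOR_BGR2HSV)
p=proj(c,[530,-353,84]);print("pred px",p)
for t in(40,55,70):
    n,l,s,k=cv2.connectedComponentsWithStats((g[...,2]<t).astype(np.uint8))
    for i in range(1,n):
        if 300<s[i,4]<20000 and s[i,1]+s[i,3]<419: print(t,s[i],np.round(ray(c,k[i],84)[:2],1),"hue edge",g[min(419,s[i,1]+s[i,3]+6),int(k[i,0])])
gray=cv2.medianBlur(g[...,2],5)
q=cv2.HoughCircles(gray,cv2.HOUGH_GRADIENT,1,40,param1=80,param2=25,minRadius=15,maxRadius=45)
if q is not None:
    for x,y,r in q[0]: print("circ",x,y,r,np.round(ray(c,(x,y),84)[:2],1))
blue=((g[...,0]>95)&(g[...,0]<130)&(g[...,1]>110)).astype(np.uint8);n,l,s,k=cv2.connectedComponentsWithStats(blue)
for i in range(1,n):
    if s[i,4]>800: print("blue",s[i])
# grey counter box top
m=((g[...,1]<30)&(g[...,2]>90)).astype(np.uint8);n,l,s,k=cv2.connectedComponentsWithStats(m)
for i in range(1,n):
    if s[i,4]>1500: print("grey",s[i],np.round(ray(c,k[i],50)[:2]))
# stud wing: gradient orientation in w16
E
```

```text
{'time': 43.3, 'position': [531.83, -366.33, 230.94], 'tcp_rot': [-179.72, -0.0, 98.33], 'contact_force': [-1.14, 0.19, -0.31], 'finger_gap': -0.48, 'grasp_force': 0.0, 'joint_pos': [-36.73, 3.16, 86.34, -0.2, 90.7, -45.07]}
pred px [285.01944689 180.34425377]
40 [262   0  38  14 304] [ 507.2 -219.1] hue edge [110 134  95]
40 [466   0  32 116 378] [ 665.9 -234.4] hue edge [ 38  49 166]
40 [ 11  20  31  98 432] [ 309.6 -312.4] hue edge [ 99   9 194]
40 [113 123  41  39 794] [ 397.1 -338.5] hue edge [110 181 183]
40 [ 33 173  22  53 502] [ 320.1 -401.8] hue edge [ 39  56 172]
40 [ 259  174   38   37 1050] [ 524.6 -364.6] hue edge [ 48   8 157]
40 [142 247  55  26 324] [ 433.3 -442.9] hue edge [ 71  10 199]
55 [ 10   0  33 120 578] [ 308.3 -304.7] hue edge [ 50   8 190]
55 [262   0  38  14 367] [ 506.6 -219.5] hue edge [109 142  95]
55 [413   0  85 161 953] [ 663.9 -265. ] hue edge [40 23 68]
55 [176 105  29  82 579] [ 446.2 -333.7] hue edge [35 48 96]
55 [ 113  122   41   40 1222] [ 396.7 -338.5] hue edge [110 182 182]
55 [ 30 172  25  54 936] [ 316.9 -402.3] hue edge [ 39  57 169]
55 
[... 897 characters left out ...]
ue edge [36 18 70]
70 [ 132  246   65   52 1147] [ 429.2 -454.7] hue edge [107  24  95]
70 [428 247  44  60 837] [ 699.4 -419.2] hue edge [ 85   8 195]
70 [ 466  246   87   74 3277] [ 760.  -411.4] hue edge [101  12 169]
70 [ 42 254  30  26 452] [ 324.4 -469.9] hue edge [ 41  58 185]
circ 469.5 248.5 42.2 [ 710.2 -391.9]
circ 499.5 276.5 43.3 [ 747.5 -415.8]
circ 445.5 155.5 27.5 [ 663.2 -311.3]
circ 277.5 190.5 19.4 [ 524.7 -363.1]
circ 134.5 140.5 20.7 [ 398.  -337.6]
circ 440.5 313.5 25.2 [ 703.3 -464. ]
blue [  41    0  263   91 1424]
blue [ 236    0   91   51 3915]
blue [ 100   86  104  102 6010]
grey [ 235  137   92   92 3607] [ 531. -362.]
grey [ 433  221  127  132 3196] [ 785. -464.]
```

Plunger at (524.7, −363.5), on the grey counter. Before pressing, a numeric check that the stud really turned, from w16.

```bash
python3 - <<'E'
from h import *
K,R,t=cam("wrist");P=np.array(manip.get_obs()["position"]);o=-R.T@t-P+np.array([668.97,1.24,226.18]);c=(K,R,-R@o)
im=cv2.imread("pics/w16.png");g=cv2.cvtColor(im,cv2.COLOR_BGR2GRAY)
a=np.radians(7.7);f=np.array([np.cos(a),np.sin(a),0]);l=np.array([-f[1],f[0],0]);C=np.array([669.7,1.5,110.])
x,y=np.round(proj(c,C)).astype(int);print(x,y)
# rectify patch at z=110: rows along f, cols along l
S=range(-28,29,3)
for u in S: print("%4d"%u," ".join("%3d"%g[tuple(np.clip(np.round(proj(c,C+f*u+l*v)[::-1]).astype(int),0,(419,559)))] for v in S))
E
```

```text
286 205
 -28  71  69  73  75  74  76  75  95  93  95  93  93  90  92  93  95  95  72  93
 -25  71  75  72  70  75  73  80  96  90  97  89  74  74  73  72  73  70  71  93
 -22  60  71  74  70  71  73  93  92  91  96  90  77  76  71  75  73  72  76  95
 -19 130 135  66  70  75  72  95  93  92  94  73 114 115 116 115  80 142 134  97
 -16 130 133 134 132  73  72  96  93  87 145  88  90  89  88 128 115 204  58  94
 -13 133 135 135 131 135  70  91 100 114 116 119  88  87  91 175 199  94 196  90
 -10 133 134 134 130 131  71  90 146 118 113  89  94  90  87 178 199 198 207 195
  -7 133 130 131 127 131 153 121 115 119  90  89  92  92  89  91  93  94 179 144
  -4 131 129 127 131  89  72  75  74  78  78  77  75 130 126 125 125  45  98 124
  -1 130 131 132 133  79  63  84  88  89  87  86  83 167 167 162 151  65  74  66
   2 131 129 134 131  52  51  85  89  90  90  91  87 189 190 189 173  56  80 111
   5 129 130 134 130  66  74  76  74  75  74  77 140 141 140 145 148  60 188 145
   8 130 130 129 132 129 155  92  83  92  92  93  89  89 181 183 187 189 184 191
  11 130 131 131 132 131 136  72 115  90  91  90  92  91 118 179 187 187 164 195
  14 133 131 135 135 132 136  72  72 118  91  90  91  86 182 181 184 195 194 111
  17 132 134 132 131 132 136  64  67  68 116  86  96  90 188 196 193 189 136 141
  20 131 134 133 135 135 130 137 134 134 138 136 148 201 199 198 131 138 138 139
  23 134 134 135 135 132 137 132 137 135 139 140 138 139 138 136 136 135 138 139
  26 134 132 132 136 133 134 132 133 136 139 137 139 139 139 136 141 142 142 138
```

The wing now lies across the cassette (band at −4 to +5 mm depth), so it is locked. Moving onto the plunger.

carry_out(
  fingers=[0,0,0,0,0,0,0,0],
  slide=[
    [-0.018,0.007,-0.15],
    [-0.018,0.007,-0.15],
    [0,0,-0.15],
    [0,0,-0.12],
    [0,0,-0.08],
    [0,0,-0.055],
    [0,0,0],
    [0,0,0],
  ],
  turn=[
    [0,0,0],
    [0,0,0],
    [0,0,0],
    [0,0,0],
    [0,0,0],
    [0,0,0],
    [0,0,0],
    [0,0,0],
  ],
)

```text
time: 44.15
position: [524.9, -364.0, 90.9]
tcp_rot: [-179.8, 0.0, 98.3]
contact_force: [-0.2, -0.6, -0.0]
finger_gap: 0.0
grasp_force: 0.0
```

carry_out(
  fingers=[0,0,0,0,0,0,0,0],
  slide=[
    [0,0,-0.02],
    [0,0,-0.02],
    [0,0,-0.02],
    [0,0,-0.02],
    [0,0,-0.01],
    [0,0,-0.005],
    [0,0,0],
    [0,0,0],
  ],
  turn=[
    [0,0,0],
    [0,0,0],
    [0,0,0],
    [0,0,0],
    [0,0,0],
    [0,0,0],
    [0,0,0],
    [0,0,0],
  ],
)

```text
time: 44.95
position: [525.0, -364.1, 71.9]
tcp_rot: [-179.8, 0.1, 98.3]
contact_force: [0.6, 0.1, 8.8]
finger_gap: -0.0
grasp_force: 4.3
```

carry_out(
  fingers=[0,0,0,0,0,0,0,0],
  slide=[
    [0,0,-0.005],
    [0,0,-0.005],
    [0,0,0],
    [0,0,0],
    [0,0,0],
    [0,0,0],
    [0,0,0],
    [0,0,0],
  ],
  turn=[
    [0,0,0],
    [0,0,0],
    [0,0,0],
    [0,0,0],
    [0,0,0],
    [0,0,0],
    [0,0,0],
    [0,0,0],
  ],
)

```text
time: 45.75
position: [525.2, -364.2, 71.4]
tcp_rot: [-179.8, 0.1, 98.3]
contact_force: [-4.5, 4.6, 21.7]
finger_gap: 0.0
grasp_force: 11.0
```

At the stop (force rose to 22 N). Retreating.

carry_out(
  fingers=[0,0,0,0,0,0,0,0],
  slide=[
    [0,0,0.05],
    [0,0,0.1],
    [0,0,0.2],
    [0,0,0.2],
    [0,0,0.1],
    [0,0,0],
    [0,0,0],
    [0,0,0],
  ],
  turn=[
    [0,0,0],
    [0,0,0],
    [0,0,0],
    [0,0,0],
    [0,0,0],
    [0,0,0],
    [0,0,0],
    [0,0,0],
  ],
)

```text
time: 46.55
position: [524.1, -363.4, 197.2]
tcp_rot: [-179.6, -0.1, 98.3]
contact_force: [-0.3, 0.3, -0.1]
finger_gap: 0.1
grasp_force: 0.0
```

```bash
python3 - <<'E'
from h import *
st();c,im=snap("top","t2.png");d=cv2.absdiff(im,cv2.imread("pics/top0.png")).max(2)
# scraper handles in slots: dark at expected spots
g=cv2.cvtColor(im,cv2.COLOR_BGR2GRAY)
for G in((545,99.6),(556.3,24.1),(568,-50.3)):
    p=np.round(proj(c,[*G,58])).astype(int);print(p,g[p[1],p[0]-6:p[0]+7])
for n,(x,y) in(("hh",(232,252)),("mouse",(375,177))): print(n,int((d[y-25:y+26,x-14:x+15]>40).sum()))
E
```

```text
{'time': 46.55, 'position': [524.14, -363.43, 197.18], 'tcp_rot': [-179.63, -0.1, 98.31], 'contact_force': [-0.3, 0.3, -0.14], 'finger_gap': 0.07, 'grasp_force': 0.0, 'joint_pos': [-36.94, 2.88, 89.75, -0.2, 87.69, -45.24]}
[253 216] [206 179 117  87  94  96  97  97  92  77 135 192 210]
[275 212] [209 198 157  85  91  86  89  95  91  90 155 209 211]
[298 208] [206 179  86  86  83  82  85  87 123 187 210 207 205]
hh 0
mouse 0
```

```bash
python3 -c "
from rig import manip
print(manip.job_done())"
```

```text
the job is handed in; nothing more can be done
None
```

All three scrapers present are home in slots 1–3, the stud is pushed in and turned a quarter turn clockwise, the counter's plunger was pressed to its stop and released, the terminal and mouse did not move, and the job is handed in (no verdict was returned).

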